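# Slide carrier from the warmer to the scanner stage

## Robot

A 6-joint arm with a two-finger parallel gripper is mounted at the origin on a cart in front of the work surface, level with it; the furniture and walls round the work are solid. World frame = base frame: x ahead of the robot, y to its left, z up, the work surface at z = 0. Lengths are in m, angles in rad, forces in N, time in s.
With the tool pointing down it reaches from about 0.25 to 0.725 m from the base axis. Payload 9.7 kg.
Tool frame: the origin (TCP) lies between the finger pads; the fingertips stand 22 mm ahead of it and the grasp point (between the pads) lies 3 mm ahead of it (robot.finger_overhang is the distance from the TCP to the fingertips, in m); z points along the fingers, y is the line along which they close (so a half turn about z gives the same grasp; the last joint's range is limited). The gripper opens to 85 mm and grips with 20 to 120 N. Pads are 22 mm wide; open, the fingers measure 114 mm over their backs; the gripper's body (76 mm by 85 mm) begins 54 mm behind the grasp point. The pads swing forward as they close: fully open they stand 13 mm farther back than shut.
Start: joints at [-1.108, 0.087, 0.176, 1.66, 0, 1.571], TCP at [0.246, -0.492, 0.253] pointing down, gripper open.
Joint ranges: [-3.13, 3.13], [-0.85, 1.81], [-1.15, 1.24], [-2.2, 2.28], [-1.44, 1.52], [-3.14, 3.14]. Speed limits (rad/s): [2.22, 2.22, 2.57, 3.14, 3.14, 3.14].

## Interface

Orientations are given as a unit quaternion [x, y, z, w].
In Python, from workcell import robot gives the robot as it stands. The module is installed in compiled form; this text tells all that it offers.
- The arm moves only by the tool step_arm, never from a script. Its argument "targets" is a list of rows, each a list of 7 numbers: the shift along the world's x, y, z in mm, then the turn, a rotation vector about the world's x, y, z in rad, then the opening, from 0 (shut) to 1 (fully open). In form: [[x, y, z, wx, wy, wz, gripper], ...]. A call has 1 to 12 rows; each row shifts and turns the commanded pose from where the row before left it; what a row does not reach is not made up. A row lasts 1/12 s, in which the tool goes at most 41.7 mm and 7.16 degrees, less where a joint would pass 70% of its speed; a pose out of reach is approached as far as the arm can. A call is refused whole if a number of a shift passes 41.7 or a number of a turn 0.125, either way. A call with a gripper value outside its range is refused whole. The fingers move at their own pace and stop on an object; "grip_force" is the grip in N (left out, the last holds). Time passes only in rows, so rows that do not move let the fingers close. It gives the time, the measured TCP pose, the force, the opening and the grip force at its end, in the units of the state.
- robot.sense(): the state, without advancing time (a new reading comes with each control period).
- robot.camera(name): name is "side" or "top" or "wrist"; returns a dict with "color" (384x512x3 uint8, red, green, blue), "K" (3x3 intrinsics, pixels), "k1" (the pictures are not rectified: a ray, as slopes to the right and down, at radius r is drawn at 1 + k1 r^2 times it, then the intrinsics apply), "cam_to_world" (4x4, takes a point from camera to world coordinates). Camera axes: x right, y down, z forward; pixel columns grow to the right and rows downward; lengths in m; the calibration is good to about 2 mm. A picture is of the moment at which its call begins. There is no depth.
- robot.job_done(): hands the job in; it is judged then, once.
Trained networks look in the newest picture that a camera, given by its name, has taken for a name from the list of things; names that differ only in an ending like _2 or _b are one class to them, and where a whole thing is asked for, a point or a joint stands for the part that bears it (a point fixed in the world has none). Each returns a list of dicts, best first, with "conf" (0 to 1); they miss things now and then, are a little off and sometimes report something else, mostly with a low value. They report only what shows in the picture. A call takes as long as a camera call.
- robot.silhouettes(thing, camera): "pixels" (384x512 bool, what is visible of it) and "centre" ([column, row] as shares, 0 to 1, of the picture: columns of its width, rows of its height, amid what is visible of it).
- robot.landmark_of(thing, camera): "centre" ([column, row] as shares, 0 to 1, of the picture: columns of its width, rows of its height: a listed point, or the origin of a listed thing).
The state is a dict: "time": time; "joint_positions": joint angles; "qd": joint speeds; "tau": joint torques, N m; "tcp_pos": TCP position; "tcp_rot": TCP orientation; "wrist_force": force on the tool from outside, world axes, zero at the start; "wrist_torque": the same for the moment, N m; "gripper_width": finger opening in m; "grasp_force": force on a finger pad.
Only numpy, scipy, OpenCV 4.12 (cv2) and the standard library are available. Lean on these libraries where they do the work, as an engineer would, in place of code of your own. Each camera call takes 0.05 s, during which the arm holds its last target. There are 200 camera calls.

## Task

With the cranked lifter, slide the blade under the slide carrier that lies flat on the slide warmer's rimmed deck, lift it off and carry it on the blade to the scanner's stage, and let it down between the stage's side walls, close up to the back stop, so that the lifter can be drawn out to the front. Then press the carrier down past the four sprung balls until it lies flat and fully home on the stage's ledges, and leave the lifter lying right way up on the bench. Do not drop the carrier and do not push the other things on the bench about.

Things in the scene. Friction and masses are not known exactly. Their poses are not given: they have to be found in the camera images.
- carrier: slide carrier: flat aluminium plate, 96 (x) x 100 (y) x 7 mm, 0.15 to 0.23 kg, two flush glass slides along x on top, a bare 35 mm bar between them; origin at the centre of its underside, z up. Lower edge bevelled all round: flat underside 86 x 90 mm, the edge rises 1.6 mm over the outer 5 mm. Loose on the warmer's deck, under 25 mm from the fence; slides when pushed, until it meets the fence
- warmer: slide warmer, fixed: white box with a flat aluminium deck 40 mm above the bench; origin on the bench, x to the back, y to the left. Deck from x = -96 to +55 mm, y from -75 to +75 mm; along its front (x = -100 to -96 mm) and both sides a 4 mm thick rim stands 6 mm above the deck. Along the back a housing, x = 55 to 95 mm, top 75 mm above the bench (its knob 86 mm)
- warmer_fence (a point): foot of the fence, in the middle, at deck height: the upright front face of the warmer's back housing, along the warmer's y
- scanner: slide scanner with open stage, fixed; origin on the bench under the nest's centre, x to the back, y to the left. Two ledges 46 mm above the bench, |y| from 36 to 52 mm, x from -56 to 50 mm; the opening between them is open to the front and free down to 16 mm above the bench. White housing behind from x = 60 mm, 100 mm high; base plate to x = -75 mm, 16 mm high
- nest_seat (a point): centre of the nest at ledge height; the carrier's origin comes here when home, its x along the scanner's x. Upright side walls at y = -52 and 52 mm (14 mm above the ledges, then a 6 mm lead-in to 21 mm), back stop at x = 50 mm (14 mm high, lead-in to 20 mm)
- nest_ball (a point): centre of the front left one of four sprung steel balls, 10 mm across, that stick 3.5 mm out of the side walls 8.5 mm above the ledges, 30 mm before and behind the nest's centre. A carrier let down rests on the balls about 10 mm too high, level or leaning; pushed with some 5 to 12 N it slips past them, often two at a time, and goes down easily between; home, they hold its upper edge
- lifter: cranked lifter (spatula), 219 mm, 0.14 kg, lying on its blade; origin on the underside, middle of the blade's rear edge, x to the tip, z up. Slippery steel blade 90 mm long (x), 56 wide, 2.2 thick at the rear, thinning to 0.4 at the tip. A neck rises to a straight black handle parallel to the blade: x = -17 to -129 mm, 18 wide (y), 22 high, its middle line 30 mm above the blade's underside
- lifter_grip (a point): a good place to grip the handle: on its middle line, 55 mm behind the blade's rear edge and 30 mm above the blade's underside
- lifter_tip (a point): middle of the blade's front edge, on its underside
- petri_stack: stack of petri dishes, 90 mm across, bystander; origin at the centre of its underside
- staining_jar: white staining jar, 57 x 99 mm, bystander; origin at the centre of its underside
- tip_box: pipette tip box, 86 x 122 x 63 mm, bystander; origin at the centre of its underside
- timer: lab timer, 66 x 66 x 18 mm, bystander; origin at the centre of its underside
- marker_black: black marker, 128 mm long, 16 mm thick, bystander; origin at the middle of its underside

How it is judged:
On the way, in this order (a step that is already met when the one before it is completed fails the run):
1. the carrier is carried on the lifter's blade, clear above the warmer's deck, not held by the fingers (z of carrier in the frame of warmer above 0.055 m and contact force between lifter and carrier above 0.5 N and contact force between each of warmer, the fingers and carrier below 0.1 N and angle between carrier's own z axis and vertical below 0.4 rad), for 0.2 s.
2. the carrier has been let down between the stage's walls and the lifter no longer touches it (horizontal distance between carrier and nest_seat below 0.012 m and z of carrier in the frame of nest_seat below 0.016 m and contact force between scanner and carrier above 0.3 N and contact force between lifter and carrier below 0.05 N), for 0.2 s.
At the end, for the whole second after the job is handed in: The carrier lies right way up, at rest: origin within 2 mm of ledge height and 8 mm sideways of the nest's centre, level with the stage within 0.03 rad, square within 0.06 rad. The lifter lies right way up on the bench (origin under 10 mm high, tilt under 0.2 rad), clear of scanner and carrier (horizontal distance between carrier and nest_seat below 0.008 m and z of carrier in the frame of nest_seat between -0.002 and 0.002 m and angle between the z axis of carrier and the z axis of scanner, either way round below 0.03 rad and angle between the x axis of carrier and the x axis of scanner, either way round below 0.06 rad and angle between each of carrier, lifter's own z axis and vertical below 0.2 rad and linear speed of each of carrier, lifter below 0.02 m/s and height (world z) of lifter below 0.01 m and contact force between lifter and scanner below 0.05 N and contact force between lifter and carrier below 0.05 N); the robot touches nothing.
It fails at once if the carrier is dropped (below deck and stage) or tipped steeply (height (world z) of carrier below 0.025 m or angle between carrier's own z axis and vertical above 0.7 rad).
It fails at once if a bystander is pushed more than 30 mm (distance of any of petri_stack, staining_jar, tip_box, timer, marker_black from where it was at the start of the episode above 0.03 m).
It also fails if it takes over 64 s, if anything falls off the work surface, if the arm or the gripper's body presses on something with over 40 N, if the wrist force passes 120 N, or if a joint passes its speed limit or range.

## Working session

There is one attempt and no reset: what is moved stays moved. The work goes in short steps, Python scripts to look and compute and a tool call to move; the robot and the scene stay as the last step left them, time stands still between calls to the robot, and variables do not carry over. Pictures are saved under pics/ and viewed, at most 10 in all, crops included, and the job is handed in when it is done.

Besides the shell and the picture viewer there is one more tool, called after "Request:" in YAML: its name, and indented under it one key for each argument. step_arm: Moves the arm, as the interface text tells. Its arguments: {"type":"object","properties":{"targets":{"type":"array"},"grip_force":{"type":"number"}},"required":["targets"]}

```bash
mkdir -p pics; cat > h.py <<'E'
import numpy as np, cv2
from workcell import robot
W,H=512,384
def ray(c,px):
    K=c["K"];p=np.array([(px[0]-K[0,2])/K[0,0],(px[1]-K[1,2])/K[1,1]])
    s=p.copy()
    for _ in range(30): s=p/(1+c["k1"]*(s@s))
    T=np.array(c["cam_to_world"]);d=T[:3,:3]@np.array([s[0],s[1],1.]);return T[:3,3],d
def atz(c,px,z):
    o,d=ray(c,px);return o+d*(z-o[2])/d[2]
def proj(c,P):
    T=np.array(c["cam_to_world"]);q=T[:3,:3].T@(np.array(P)-T[:3,3]);s=q[:2]/q[2];s=s*(1+c["k1"]*(s@s))
    return np.array([c["K"][0,0]*s[0]+c["K"][0,2],c["K"][1,1]*s[1]+c["K"][1,2]])
def tri(a,b):
    (o1,d1),(o2,d2)=a,b
    A=np.stack([d1,-d2],1);t=np.linalg.lstsq(A,o2-o1,rcond=None)[0]
    p,q=o1+d1*t[0],o2+d2*t[1];return (p+q)/2,np.linalg.norm(p-q)
def save(c,n): cv2.imwrite("pics/"+n,c["color"][:,:,::-1])
E
python3 - <<'E'
from h import *
np.set_printoptions(precision=4,suppress=True)
C={n:robot.camera(n) for n in("side","top")}
im=np.vstack([C["top"]["color"],]);save(C["top"],"top0.png");save(C["side"],"side0.png")
for n in C: print(n,C[n]["cam_to_world"][:3,3] if hasattr(C[n]["cam_to_world"],'shape') else C[n]["cam_to_world"])
for t in "carrier warmer warmer_fence scanner nest_seat nest_ball lifter lifter_grip lifter_tip petri_stack staining_jar tip_box timer marker_black".split():
    L={}
    for n in C:
        r=robot.landmark_of(t,n)
        if r: L[n]=np.array(r[0]["centre"])*[W,H]; print(t,n,round(r[0]["conf"],2),L[n])
    if len(L)==2: print("   ",*tri(ray(C["side"],L["side"]),ray(C["top"],L["top"])))
E
```

```text
side [0.1044 0.8909 0.5404]
top [ 0.173  -0.0695  1.6122]
carrier side 0.75 [261.6832 178.7136]
carrier top 0.65 [293.376  171.9168]
    [ 0.5908 -0.2472  0.0457] 0.0033424031342584215
warmer side 0.76 [254.208  190.3872]
warmer top 0.89 [287.5904 168.8832]
    [ 0.614  -0.2331  0.0005] 0.004705397141417555
warmer_fence side 0.62 [240.6912 180.4032]
warmer_fence top 0.82 [287.8976 153.984 ]
    [ 0.664  -0.2328  0.0293] 0.005328635861431285
scanner side 0.7 [207.8208 244.3008]
scanner top 0.94 [171.1104 189.3888]
    [0.5591 0.1722 0.0102] 0.00506848249639768
nest_seat side 0.79 [209.92  230.784]
nest_seat top 0.66 [173.9776 183.8976]
    [0.5659 0.1559 0.043 ] 0.00319879860842222
nest_ball side 0.67 [208.0768 239.1168]
nest_ball top 0.79 [153.8048 192.6912]
    [0.5333 0.2195 0.0606] 0.0049896580960331754
lifter side 0.56 [260.7104 220.608 ]
lifter top 0.82 [233.1136 206.0928]
    [ 0.4957 -0.0375 -0.0037] 0.005981716978905356
lifter_grip side 0.85 [275.4048 216.4992]
lifter_grip top 0.73 [228.9152 220.416 ]
    [ 0.4414 -0.0224  0.0305] 0.007099638502303986
lifter_tip side 0.88 [240.1792 215.808 ]
lifter_tip top 0.9 [235.4176 178.7904]
    [ 0.5846 -0.0516 -0.0116] 0.013135107666706496
petri_stack side 0.55 [280.1152 258.2016]
petri_stack top 0.75 [186.3168 246.6048]
    [ 0.3659  0.1249 -0.0059] 0.010525785221835395
staining_jar side 0.7 [300.1856 170.496 ]
staining_jar top 0.6 [371.712  191.6928]
    [ 0.5258 -0.5169 -0.0016] 0.0038307503969590853
tip_box side 0.93 [338.1248 181.2864]
tip_box top 0.69 [362.0864 243.9936]
    [ 0.3496 -0.4663  0.0003] 0.00896561122817643
timer side 0.66 [220.8256 306.8928]
timer top 0.63 [112.896  234.0096]
    [0.4121 0.3663 0.0072] 0.0005623127966180047
marker_black side 0.46 [321.5872 216.    ]
marker_black top 0.64 [273.92   246.6816]
    [ 0.3447 -0.1722 -0.013 ] 0.00924474089544514
```

```bash
python3 -c "
import cv2
a=cv2.imread('pics/top0.png')[120:275,95:400];cv2.imwrite('pics/top0z.png',cv2.resize(a,None,fx=2.6,fy=2.6,interpolation=cv2.INTER_CUBIC))"
```

```text
(no output)
```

View pics/top0z.png

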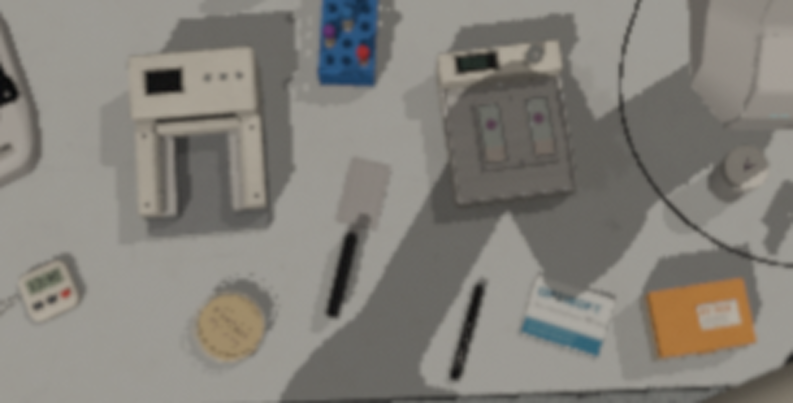

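View pics/side0.png

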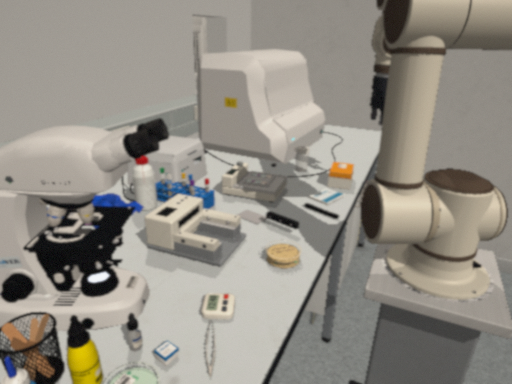

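The top view shows the scanner at left (zoom 195,130), the warmer with the carrier at (510,130), and the lifter between them with its blade at (362,190) and handle down to (335,310). The side view agrees with this layout. Next I'll check the wrist camera's geometry.

```bash
python3 - <<'E'
from h import *
from scipy.spatial.transform import Rotation as R
np.set_printoptions(precision=4,suppress=True)
s=robot.sense();c=robot.camera("wrist")
Rt=R.from_quat(s["tcp_rot"]).as_matrix();T=np.array(c["cam_to_world"])
print(s["tcp_pos"],Rt,"\n",Rt.T@(T[:3,3]-s["tcp_pos"]),"\n",Rt.T@T[:3,:3],c["K"],c["k1"],robot.finger_overhang)
E
```

```text
[ 0.2455 -0.4921  0.2533] [[ 0.8948  0.4465 -0.    ]
 [ 0.4465 -0.8948  0.    ]
 [ 0.     -0.     -1.    ]] 
 [ 0.0817 -0.0001 -0.1198] 
 [[ 0.0011 -0.9476 -0.3194]
 [ 1.      0.0013 -0.0005]
 [ 0.0009 -0.3194  0.9476]] [[284.1208   0.     250.8667]
 [  0.     284.1208 191.626 ]
 [  0.       0.       1.    ]] -0.038436359905050364 0.022
```

Request:
step_arm:
  targets:
    - [29, 21, 3, 0, 0, -0.04, 1]
    - [29, 21, 3, 0, 0, -0.04, 1]
    - [29, 21, 3, 0, 0, -0.04, 1]
    - [29, 21, 3, 0, 0, -0.04, 1]
    - [29, 21, 3, 0, 0, -0.04, 1]
    - [29, 21, 3, 0, 0, -0.04, 1]
    - [29, 21, 3, 0, 0, -0.04, 1]
    - [29, 21, 3, 0, 0, -0.04, 1]
    - [29, 21, 3, 0, 0, -0.04, 1]
    - [29, 21, 3, 0, 0, -0.04, 1]
    - [29, 21, 3, 0, 0, -0.04, 1]
    - [0, 0, 0, 0, 0, 0, 1]

```text
time: 2.55
tcp_pos: [0.5685, -0.2574, 0.2854]
tcp_rot: [1.0, 0.012, 0.0, -0.001]
wrist_force: [-0.2, -1.6, -0.6]
gripper_width: 0.0853
grasp_force: 0.0
```

```bash
cat > look.py <<'E'
from h import *
import sys
np.set_printoptions(precision=4,suppress=True)
def look(n,things,z=None):
    c=robot.camera("wrist");save(c,n)
    np.savez("pics/"+n[:-4]+".npz",K=c["K"],k1=c["k1"],cam_to_world=c["cam_to_world"])
    for t,zz in things:
        for r in robot.landmark_of(t,"wrist")[:2]:
            p=np.array(r["centre"])*[W,H];print(t,round(r["conf"],2),p,atz(c,p,zz))
    return c
E
python3 - <<'E'
from look import *
print(robot.sense()["tcp_pos"],robot.sense()["time"])
look("w1.png",[("carrier",.04),("warmer",0),("warmer_fence",.04),("lifter_grip",.03),("lifter_tip",0),("lifter",0)])
E
```

```text
[ 0.5685 -0.2574  0.2854] 2.55
carrier 0.69 [241.6128 138.5088] [ 0.5984 -0.2444  0.04  ]
warmer 0.58 [241.1008 138.3936] [ 0.5929 -0.2425  0.    ]
warmer_fence 0.97 [228.9152  78.4896] [ 0.67  -0.228  0.04 ]
lifter_grip 0.78 [ 88.9856 241.3056] [ 0.4384 -0.0166  0.03  ]
lifter_tip 0.57 [112.5888 147.1104] [ 0.5762 -0.0569  0.    ]
lifter_tip 0.38 [ 88.2176 241.8816] [0.4204 0.004  0.    ]
lifter 0.81 [103.9872 202.9824] [ 0.4891 -0.0322  0.    ]
```

View pics/w1.png

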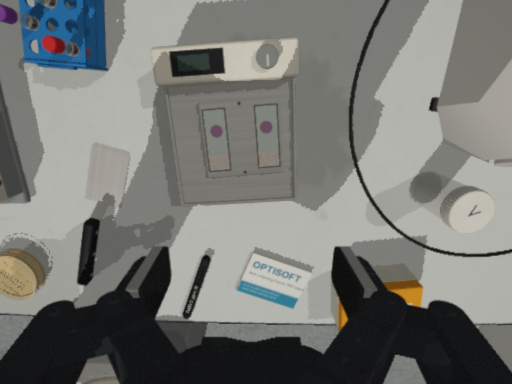

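The warmer fills the middle of the picture: its front rim runs about (182,204) to (294,199), and the carrier spans about (202,105) to (282,177). I'll enlarge that part to pick out the edges.

```bash
python3 -c "
import cv2
a=cv2.imread('pics/w1.png')[60:215,150:310];a=cv2.convertScaleAbs(a,alpha=1.5,beta=-30);cv2.imwrite('pics/w1z.png',cv2.resize(a,None,fx=3.8,fy=3.8,interpolation=cv2.INTER_CUBIC))"
```

```text
(no output)
```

View pics/w1z.png

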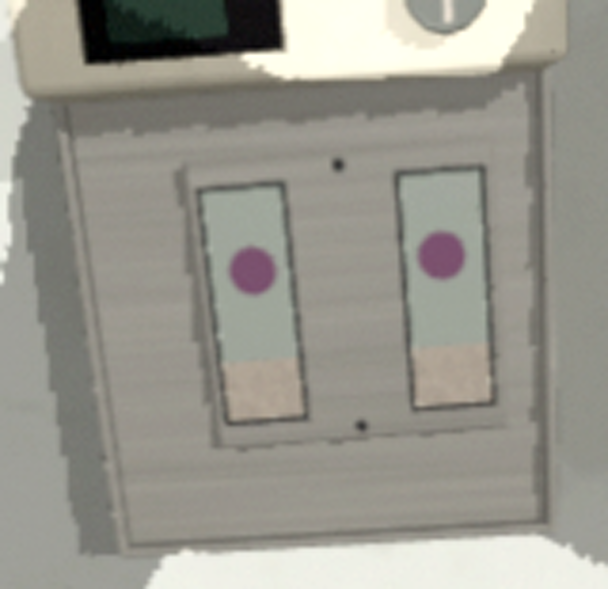

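Zoom picture: the carrier's corners are (186,163), (215,445), (506,425) and (492,148). The rim's front corners are (122,552) and (548,527), and the housing's lower front edge runs (30,97) to (560,65).

```bash
python3 - <<'E'
from h import *
np.set_printoptions(precision=4,suppress=True)
c=dict(np.load("pics/w1.npz"))
f=lambda p,z: atz(c,[150+p[0]/3.8,60+p[1]/3.8],z)
bl,fl,fr,br=[f(p,.047) for p in((186,163),(215,445),(506,425),(492,148))]
print("carrier",bl,fl,fr,br,(bl+fl+fr+br)/4)
ang=lambda d:np.arctan2(d[1],d[0])
print("len",np.linalg.norm(bl-fl),np.linalg.norm(br-fr),np.linalg.norm(fl-fr),np.linalg.norm(bl-br))
print("yaws",ang(bl-fl),ang(br-fr),ang(fl-fr)-np.pi/2,ang(bl-br)-np.pi/2)
h1,h2=f((338,165),.047),f((361,426),.047);print("holes",h1,h2,(h1+h2)/2,np.linalg.norm(h1-h2),ang(h1-h2))
a,b=f((122,552),.046),f((548,527),.046);print("rim",a,b,(a+b)/2,np.linalg.norm(a-b),ang(a-b)-np.pi/2)
a,b=f((68,104),.046),f((545,70),.046);print("rim back",a,b)
E
```

```text
carrier [ 0.641  -0.1923  0.047 ] [ 0.548  -0.1995  0.047 ] [ 0.5577 -0.2993  0.047 ] [ 0.648  -0.2894  0.047 ] [ 0.5987 -0.2451  0.047 ]
len 0.09332534518186883 0.09085173525128194 0.10025443113501424 0.09733854682222406
yaws 0.07728135471556746 0.10918162526496016 0.0970811656447017 0.07178562628140828
holes [ 0.6415 -0.2407  0.047 ] [ 0.556  -0.2497  0.047 ] [ 0.5988 -0.2452  0.047 ] 0.08597609694531316 0.10465338669777716
rim [ 0.5071 -0.1651  0.046 ] [ 0.5206 -0.3166  0.046 ] [ 0.5139 -0.2408  0.046 ] 0.15217636249463218 0.08912159238043182
rim back [ 0.6582 -0.1553  0.046 ] [ 0.6718 -0.3047  0.046 ]
```

Request:
step_arm:
  targets:
    - [-16, 30, -8, 0, 0, -0.033, 1]
    - [-16, 30, -8, 0, 0, -0.033, 1]
    - [-16, 30, -8, 0, 0, -0.033, 1]
    - [-16, 30, -8, 0, 0, -0.033, 1]
    - [-16, 30, -8, 0, 0, -0.033, 1]
    - [-16, 30, -8, 0, 0, -0.033, 1]
    - [-16, 30, -8, 0, 0, -0.033, 1]
    - [-16, 30, -8, 0, 0, -0.033, 1]
    - [0, 0, 0, 0, 0, 0, 1]

```text
time: 3.65
tcp_pos: [0.4245, -0.0686, 0.2216]
tcp_rot: [0.996, -0.091, 0.001, -0.018]
wrist_force: [-0.1, -0.2, 0.6]
gripper_width: 0.0851
grasp_force: 0.0
```

```bash
python3 - <<'E'
from look import *
from scipy.spatial.transform import Rotation as R
s=robot.sense();Rt=R.from_quat(s["tcp_rot"]).as_matrix();print(s["tcp_pos"],"yaw",np.arctan2(Rt[1,0],Rt[0,0]))
c=look("w2.png",[("lifter_grip",.03),("lifter_tip",0),("lifter",0)])
m=robot.silhouettes("lifter","wrist")[0]["pixels"]
g=c["color"].astype(int).sum(2)
d=m&(g<200)   # dark handle
ys,xs=np.nonzero(d);print(len(xs),xs.min(),xs.max(),ys.min(),ys.max())
P=np.array([atz(c,(x,y),.041) for x,y in zip(xs,ys)]) if len(xs) else None
if P is not None:
    q=P[:,:2]-P[:,:2].mean(0);u=np.linalg.svd(q,full_matrices=False)[2][0];u*=np.sign(u[0])
    print("handle",P.mean(0),np.arctan2(u[1],u[0]),(q@u).min(),(q@u).max())
ys,xs=np.nonzero(m&(g>250))
P=np.array([atz(c,(x,y),.001) for x,y in zip(xs,ys)]);r=cv2.minAreaRect((P[:,:2]*1000).astype(np.float32));print("blade",r)
E
```

```text
[ 0.4245 -0.0686  0.2216] yaw -0.18147139797554748
lifter_grip 0.98 [209.92   167.3856] [ 0.4385 -0.0169  0.03  ]
lifter_tip 0.68 [221.3888  32.7168] [ 0.5763 -0.0556  0.    ]
lifter 0.66 [217.4976 117.0048] [ 0.4899 -0.0324  0.    ]
1488 200 219 134 228
handle [ 0.4258 -0.0151  0.041 ] -0.27537622551201046 -0.05862643777698772 0.05215247256627003
blade ((463.2750549316406, -22.50940704345703), (56.3035774230957, 237.50845336914062), 73.91326141357422)
```

View pics/w2.png

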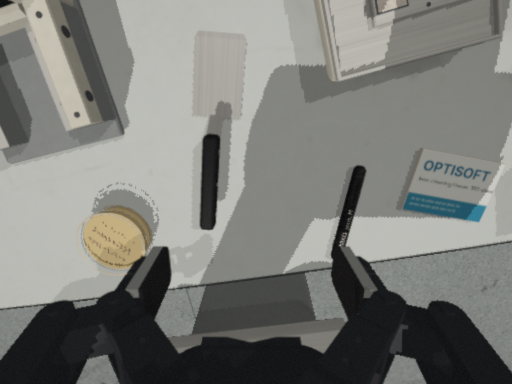

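The lifter lies at yaw about -0.278, with the handle from (212,137) to (208,228) and the blade from (197,32) to (240,118). I'll hover above the grip point.

Request:
step_arm:
  targets:
    - [4, 13, -10, 0, 0, -0.025, 1]
    - [4, 13, -20, 0, 0, -0.025, 1]
    - [4, 13, -30, 0, 0, -0.025, 1]
    - [4, 12, -30, 0, 0, -0.022, 1]
    - [0, 0, -30, 0, 0, 0, 1]
    - [0, 0, 0, 0, 0, 0, 1]
    - [0, 0, 0, 0, 0, 0, 1]

```text
time: 4.48
tcp_pos: [0.4321, -0.0725, 0.1011]
tcp_rot: [0.994, -0.106, 0.002, -0.039]
wrist_force: [-0.3, -0.5, 1.2]
gripper_width: 0.0853
grasp_force: 0.0
```

```bash
cat > st.py <<'E'
from look import *
from scipy.spatial.transform import Rotation as R
def st():
    s=robot.sense();Rt=R.from_quat(s["tcp_rot"]).as_matrix();y=np.arctan2(Rt[1,0],Rt[0,0])
    D=np.array([[np.cos(y),np.sin(y),0],[np.sin(y),-np.cos(y),0],[0,0,-1]])
    print("t",s["time"],"tcp",np.array(s["tcp_pos"])*1000,"yaw",y,"tiltvec(world)",R.from_matrix(Rt@D.T).as_rotvec(),"F",s["wrist_force"],"w",s["gripper_width"],s["grasp_force"]);return s,Rt
E
python3 - <<'E'
from st import *
st();c=look("w3.png",[("lifter_grip",.03),("lifter_tip",0),("lifter",0)]);st()
E
```

```text
t 4.4833 tcp [432.0685 -72.5457 101.1484] yaw -0.2115827563548388 tiltvec(world) [ 0.0762 -0.0122 -0.0002] F [-0.3112 -0.4797  1.1565] w 0.08533254044205527 0.0
lifter_grip 0.92 [185.4976 219.4176] [ 0.4371 -0.0178  0.03  ]
lifter_grip 0.23 [ 73.984 297.216] [0.3818 0.1045 0.03  ]
lifter_tip 0.91 [192.9216  13.0176] [ 0.576  -0.0541  0.    ]
lifter 0.9 [194.2016 140.3136] [ 0.4901 -0.0313  0.    ]
t 4.6833 tcp [433.9035 -72.7296 104.2455] yaw -0.21105944140014857 tiltvec(world) [ 0.0748 -0.0181  0.0001] F [0.3715 0.557  0.126 ] w 0.08535839266850874 0.0
```

```bash
python3 - <<'E'
from st import *
s,_=st();print(s["joint_positions"],s["qd"])
E
```

```text
t 4.6833 tcp [433.9035 -72.7296 104.2455] yaw -0.21105944140014857 tiltvec(world) [ 0.0748 -0.0181  0.0001] F [0.3715 0.557  0.126 ] w 0.08535839266850874 0.0
[-0.212  -0.1859 -0.3751  1.3797  0.0769  3.1406] [-0.0004 -0.0028 -0.0064 -0.0061 -0.0026 -0.0002]
```

Request:
step_arm:
  targets:
    - [0, 0, 25, 0, 0, 0.122, 1]
    - [0, 0, 25, 0, 0, 0.122, 1]
    - [0, 0, 25, 0, 0, 0.122, 1]
    - [0, 0, 25, 0, 0, 0.122, 1]
    - [5, 10, 20, 0, 0, 0.122, 1]
    - [6, 12, 20, 0, 0, 0.122, 1]
    - [6, 12, 20, 0, 0, 0.122, 1]
    - [6, 12, 20, 0, 0, 0.122, 1]
    - [6, 12, 10, 0, 0, 0.122, 1]
    - [6, 12, 0, 0, 0, 0.122, 1]
    - [6, 12, 0, 0, 0, 0.122, 1]
    - [6, 12, 0, 0, 0, 0.122, 1]

```text
time: 5.68
tcp_pos: [0.4805, 0.0222, 0.2941]
tcp_rot: [0.808, 0.588, -0.022, -0.03]
wrist_force: [0.1, 0.4, -0.5]
gripper_width: 0.0851
grasp_force: 0.0
```

Request:
step_arm:
  targets:
    - [7, 12, 0, 0, 0, 0.122, 1]
    - [7, 12, 0, 0, 0, 0.122, 1]
    - [7, 12, 0, 0, 0, 0.122, 1]
    - [7, 12, 0, 0, 0, 0.122, 1]
    - [7, 12, 0, 0, 0, 0.122, 1]
    - [7, 12, 0, 0, 0, 0.122, 1]
    - [7, 12, 0, 0, 0, 0.122, 1]
    - [7, 12, 0, 0, 0, 0.122, 1]
    - [7, 12, 0, 0, 0, 0.122, 1]
    - [7, 12, 0, 0, 0, 0.122, 1]
    - [7, 12, 0, 0, 0, 0.122, 1]
    - [7, 12, 0, 0, 0, 0.122, 1]

```text
time: 6.68
tcp_pos: [0.5643, 0.1664, 0.2938]
tcp_rot: [0.208, 0.978, -0.037, -0.007]
wrist_force: [1.2, 0.1, 0.6]
gripper_width: 0.0854
grasp_force: 0.0
```

```bash
python3 - <<'E'
from st import *
s,_=st();print(s["joint_positions"])
E
```

```text
t 6.6833 tcp [564.328  166.394  293.8027] yaw 2.723300855195162 tiltvec(world) [-0.0699  0.0284 -0.0001] F [1.217  0.0598 0.5887] w 0.08537532326968365 0.0
[ 0.3125  0.2533  0.4434  1.8095 -0.0577  0.7323]
```

Request:
step_arm:
  targets:
    - [3, 0, 0, 0.07, -0.028, 0, 1]
    - [5, 0, 0, 0, 0, 0.12, 1]
    - [5, 0, 0, 0, 0, 0.12, 1]
    - [5, 0, 0, 0, 0, 0.12, 1]
    - [0, 0, 0, 0, 0, 0.09, 1]
    - [0, 0, 0, 0, 0, 0, 1]

```text
time: 7.18
tcp_pos: [0.5822, 0.1656, 0.2936]
tcp_rot: [-0.015, 1.0, -0.001, -0.0]
wrist_force: [-0.3, 0.8, -0.6]
gripper_width: 0.0855
grasp_force: 0.0
```

```bash
python3 - <<'E'
from st import *
st();c=look("w4.png",[("nest_seat",.046),("nest_ball",.0545),("scanner",0),("carrier",.04),("warmer_fence",.04)])
cv2.imwrite("pics/w4z.png",cv2.resize(c["color"][:,:,::-1][60:330,100:420],None,fx=2.2,fy=2.2,interpolation=cv2.INTER_CUBIC))
E
```

```text
t 7.1833 tcp [582.1547 165.6451 293.5941] yaw -3.1120901684017594 tiltvec(world) [-0.0011  0.0007  0.    ] F [-0.2786  0.7702 -0.5972] w 0.08550798610452634 0.0
nest_seat 0.77 [246.784  150.6816] [0.5667 0.1599 0.046 ]
nest_ball 0.56 [291.6864 120.4992] [0.5259 0.2143 0.0545]
scanner 0.66 [251.1872 140.3136] [0.5597 0.1654 0.    ]
```

View pics/w4z.png

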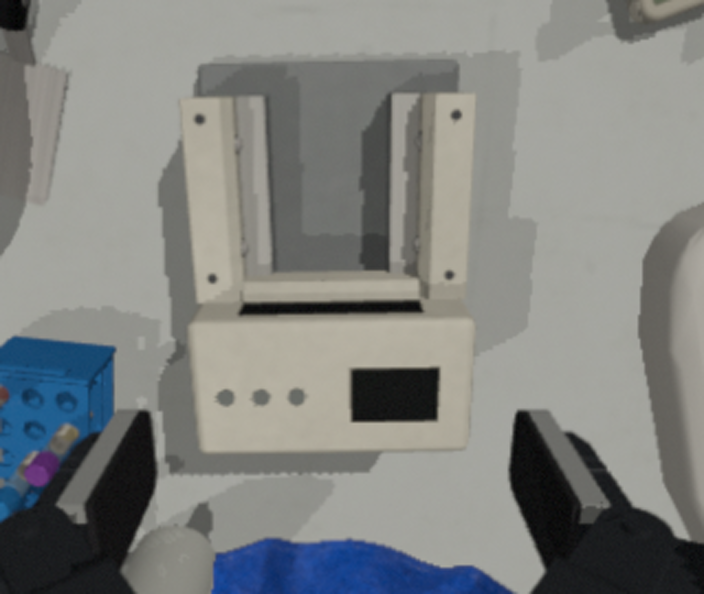

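The scanner is seen from above: inner ledge edges run (269,95) to (273,272) and (391,95) to (389,272). The balls show at (238,144), (243,247), (419,138) and (418,243), and the walls' outer top corners at (180,99) and (475,95).

```bash
python3 - <<'E'
from h import *
np.set_printoptions(precision=4,suppress=True)
c=dict(np.load("pics/w4.npz"))
f=lambda p,z: atz(c,[100+p[0]/2.2,60+p[1]/2.2],z)
ang=lambda d:np.arctan2(d[1],d[0])
a1,a2,b1,b2=[f(p,.046) for p in((269,95),(273,272),(391,95),(389,272))]
print("ledge",a1,a2,b1,b2,"w",np.linalg.norm(a1-b1),np.linalg.norm(a2-b2),"mid",(a1+b1)/2,(a2+b2)/2,"yaws",ang(a2-a1),ang(b2-b1))
B=[f(p,.0545) for p in((238,144),(243,247),(419,138),(418,243))]
print("balls",*B,"mean",sum(B)/4,ang(B[1]-B[0]),ang(B[3]-B[2]),ang(B[2]-B[0])-np.pi/2,np.linalg.norm(B[0]-B[2]),np.linalg.norm(B[0]-B[1]))
w=[f(p,.067) for p in((234,97),(242,290),(423,95),(420,290))]
print("walltop in",*w,ang(w[1]-w[0]),ang(w[3]-w[2]))
w=[f(p,.067) for p in((180,99),(475,95))];print("front outer",*w,(w[0]+w[1])/2,np.linalg.norm(w[0]-w[1]),ang(w[1]-w[0])-np.pi/2)
w=[f(p,.067) for p in((199,119),(212,278),(456,115),(449,275))];print("screws",*w,sum(w)/4,ang(w[1]-w[0]),ang(w[3]-w[2]))
w=[f(p,.016) for p in((199,65),(458,62))];print("base front",*w,(w[0]+w[1])/2,ang(w[1]-w[0])-np.pi/2)
E
```

```text
ledge [0.5082 0.128  0.046 ] [0.6124 0.1304 0.046 ] [0.5061 0.1967 0.046 ] [0.6102 0.2016 0.046 ] w 0.06875048751447768 0.07125721425204887 mid [0.5072 0.1623 0.046 ] [0.6113 0.166  0.046 ] yaws 0.02355737122612955 0.047606754540284485
balls [0.5351 0.1113 0.0545] [0.5949 0.1134 0.0545] [0.5286 0.213  0.0545] [0.5893 0.2168 0.0545] mean [0.562  0.1636 0.0545] 0.0342159418672223 0.063398178721642 0.0630645062984645 0.10187143875833933 0.059868974988330104
walltop in [0.5093 0.1114 0.067 ] [0.6176 0.1142 0.067 ] [0.5052 0.2118 0.067 ] [0.6144 0.2182 0.067 ] 0.025980825607228603 0.059092342198871065
front outer [0.5111 0.0825 0.067 ] [0.5042 0.2395 0.067 ] [0.5077 0.161  0.067 ] 0.15715950629361433 0.04351296806831617
screws [0.5212 0.0923 0.067 ] [0.6107 0.0968 0.067 ] [0.5149 0.2303 0.067 ] [0.6047 0.2344 0.067 ] [0.5629 0.1635 0.067 ] 0.050034503597550226 0.04604670602810663
base front [0.4926 0.0829 0.016 ] [0.4862 0.2386 0.016 ] [0.4894 0.1607 0.016 ] 0.041453464827021946
```

Request:
step_arm:
  targets:
    - [-18, -23, -10, 0, 0, -0.038, 1]
    - [-18, -23, -10, 0, 0, -0.038, 1]
    - [-18, -23, -10, 0, 0, -0.038, 1]
    - [-18, -23, -20, 0, 0, -0.038, 1]
    - [-18, -23, -20, 0, 0, -0.038, 1]
    - [-18, -23, -20, 0, 0, -0.038, 1]
    - [-18, -23, -20, 0, 0, -0.038, 1]
    - [-18, -23, -20, 0, 0, -0.038, 1]
    - [0, 0, -30, 0, 0, 0, 1]
    - [0, 0, -30, 0, 0, 0, 1]
    - [0, 0, -20, 0, 0, 0, 1]
    - [0, 0, 0, 0, 0, 0, 1]

```text
time: 8.48
tcp_pos: [0.4354, -0.0186, 0.0785]
tcp_rot: [0.14, 0.99, -0.001, -0.004]
wrist_force: [-0.7, 0.9, -0.6]
gripper_width: 0.0853
grasp_force: 0.0
```

```bash
python3 - <<'E'
from st import *
st();c=look("w5.png",[("lifter_grip",.03),("lifter_tip",0),("lifter",0)])
E
```

```text
t 8.4833 tcp [435.3658 -18.5629  78.5086] yaw 2.861538564944463 tiltvec(world) [-0.0005  0.0085  0.    ] F [-0.7114  0.9283 -0.6156] w 0.08525949608840455 0.0
lifter_grip 0.56 [254.72   231.7056] [ 0.4374 -0.0166  0.03  ]
lifter 0.59 [258.0992 274.7136] [ 0.4898 -0.0282  0.    ]
```

Request:
step_arm:
  targets:
    - [1, 2, -20, 0, -0.005, 0.004, 1]
    - [0, 0, -15, 0, 0, 0, 1]
    - [0, 0, -9, 0, 0, 0, 1]
    - [0, 0, 0, 0, 0, 0, 1]
    - [0, 0, 0, 0, 0, 0, 0]
    - [0, 0, 0, 0, 0, 0, 0]
    - [0, 0, 0, 0, 0, 0, 0]
    - [0, 0, 0, 0, 0, 0, 0]
    - [0, 0, 0, 0, 0, 0, 0]
    - [0, 0, 0, 0, 0, 0, 0]
  grip_force: 110

```text
time: 9.52
tcp_pos: [0.439, -0.0165, 0.0387]
tcp_rot: [0.137, 0.991, -0.0, 0.001]
wrist_force: [-0.7, 0.0, 3.7]
gripper_width: 0.0158
grasp_force: 107.3
```

```bash
python3 - <<'E'
from st import *
st()
E
```

```text
t 9.5167 tcp [439.0353 -16.5069  38.706 ] yaw 2.8670039755278456 tiltvec(world) [-0.0009 -0.0029 -0.    ] F [-0.7307  0.0168  3.6507] w 0.01576832140766608 107.30190396308899
```

Request:
step_arm:
  targets:
    - [0, 0, 0, 0, 0, 0, 0.4]
    - [0, 0, 0, 0, 0, 0, 0.4]
    - [-1, 0, -5, 0, 0, 0, 0.4]
    - [0, 0, 0, 0, 0, 0, 0.4]
    - [0, 0, 0, 0, 0, 0, 0]
    - [0, 0, 0, 0, 0, 0, 0]
    - [0, 0, 0, 0, 0, 0, 0]
    - [0, 0, 0, 0, 0, 0, 0]
    - [0, 0, 0, 0, 0, 0, 0]
  grip_force: 110

```text
time: 10.27
tcp_pos: [0.4377, -0.0165, 0.0333]
tcp_rot: [0.137, 0.991, -0.0, 0.001]
wrist_force: [-0.4, -0.4, -0.2]
gripper_width: 0.0165
grasp_force: 107.2
```

```bash
python3 - <<'E'
from st import *
st()
c=robot.camera("wrist");save(c,"w6.png")
E
```

```text
t 10.2667 tcp [437.7169 -16.4834  33.2523] yaw 2.8670081180833007 tiltvec(world) [-0.0008 -0.002  -0.    ] F [-0.4468 -0.3829 -0.1633] w 0.016462430091152634 107.21370935440063
```

Request:
step_arm:
  targets:
    - [0, 0, 20, 0, 0, 0, 0]
    - [0, 0, 30, 0, 0, 0, 0]
    - [0, 0, 35, 0, 0, 0, 0]
    - [0, 0, 35, 0, 0, 0, 0]
    - [-7.5, -31, 0, 0, 0, 0.0456, 0]
    - [-7.5, -31, 0, 0, 0, 0.0456, 0]
    - [-7.5, -31, 0, 0, 0, 0.0456, 0]
    - [-7.5, -31, 0, 0, 0, 0.0456, 0]
    - [-7.5, -31, 0, 0, 0, 0.0456, 0]
    - [-7.5, -31, 0, 0, 0, 0.0456, 0]
    - [-7.5, -31, 0, 0, 0, 0.0456, 0]
    - [-7.5, -31, 0, 0, 0, 0.0456, 0]

```text
time: 11.32
tcp_pos: [0.377, -0.266, 0.1533]
tcp_rot: [-0.046, 0.999, -0.0, 0.001]
wrist_force: [0.7, -0.3, -1.5]
gripper_width: 0.0163
grasp_force: 107.6
```

Request:
step_arm:
  targets:
    - [0, 0, 0, -0.0075, 0.083, 0, 0]
    - [0, 0, 0, -0.0075, 0.083, 0, 0]
    - [0, 0, 0, -0.0075, 0.083, 0, 0]
    - [0, 0, 0, 0, 0, 0, 0]
    - [0, 0, 0, 0, 0, 0, 0]

```text
time: 11.73
tcp_pos: [0.3784, -0.2643, 0.1522]
tcp_rot: [-0.045, 0.991, -0.005, -0.124]
wrist_force: [0.1, -0.3, -1.1]
gripper_width: 0.0164
grasp_force: 107.8
```

```bash
cat > lf.py <<'E'
from st import *
# lifter pose predicted from the tcp: tool x = -lifter x (half turn), tool z down
e=np.array([np.cos(.09),np.sin(.09)]);n=np.array([-e[1],e[0]]);WO=np.array([.611,-.232])
def lif(Rt,t):
    xl=-Rt[:,0];yl=Rt[:,1];zl=-Rt[:,2]
    f=lambda a,b:np.array(t)+a*xl+b*zl
    return f(.054,-.0333),f(.144,-.0333),xl,zl
def rep():
    s,Rt=st();o,tip,xl,zl=lif(Rt,s["tcp_pos"])
    print("tip",tip*1000,"rear",o*1000,"yaw",np.arctan2(xl[1],xl[0]),"pitch",np.arcsin(-xl[2]),"roll",np.arcsin(Rt[2,1]))
    d=tip[:2]-WO;print("tip in warmer mm",1000*d@e,1000*d@n,1000*(tip[2]-.04),"T",s["wrist_torque"])
    return s,Rt,tip
E
python3 - <<'E'
from lf import *
rep();C=robot.camera("top");S=robot.camera("side")
for k in("lifter_tip","lifter_grip"):
  a=robot.landmark_of(k,"top");b=robot.landmark_of(k,"side")
  if a and b: print(k,a[0]["conf"],b[0]["conf"],*tri(ray(C,np.array(a[0]["centre"])*[W,H]),ray(S,np.array(b[0]["centre"])*[W,H])))
E
```

```text
t 11.7333 tcp [ 378.3619 -264.2526  152.1727] yaw -3.0498683717988717 tiltvec(world) [-0.0212  0.2469 -0.0002] F [ 0.094  -0.2825 -1.0689] w 0.016448326312626747 107.75529742240906
tip [ 509.2362 -252.1635   84.5661] rear [ 422.3529 -260.1552  106.6437] yaw 0.09172428179092168 pitch 0.2478355884694412 roll 0.00147984113426492
tip in warmer mm -103.16415421791609 -10.935469170754315 44.566118694651855 T [ 0.0642 -0.1928  0.0632]
```

Request:
step_arm:
  targets:
    - [0, -1, -17, 0, 0, 0, 0]
    - [0, 0, -17, 0, 0, 0, 0]
    - [7.5, 0.7, -1.9, 0, 0, 0, 0]
    - [7.5, 0.7, -1.9, 0, 0, 0, 0]
    - [7.5, 0.7, -1.9, 0, 0, 0, 0]
    - [7.5, 0.7, -1.9, 0, 0, 0, 0]
    - [0, 0, 0, 0, 0, 0, 0]
    - [0, 0, 0, 0, 0, 0, 0]

```text
time: 12.7
tcp_pos: [0.4084, -0.2626, 0.1119]
tcp_rot: [-0.045, 0.991, -0.006, -0.123]
wrist_force: [-0.4, 0.1, -1.6]
gripper_width: 0.0165
grasp_force: 107.7
```

```bash
python3 - <<'E'
from lf import *
rep();c=robot.camera("top")
a=c["color"][135:235,240:360,::-1];cv2.imwrite("pics/t7.png",cv2.resize(a,None,fx=6,fy=6,interpolation=cv2.INTER_CUBIC))
r=robot.landmark_of("lifter_tip","top");print([(x["conf"],atz(c,np.array(x["centre"])*[W,H],.042)) for x in r[:1]])
E
```

```text
t 12.7 tcp [ 408.4149 -262.5919  111.8963] yaw -3.0505352492103186 tiltvec(world) [-0.0228  0.2466  0.    ] F [-0.4003  0.149  -1.5522] w 0.016455250308270105 107.68341779708862
tip [ 539.3153 -250.6477   44.3144] rear [ 452.4225 -258.5819   66.3755] yaw 0.09105740437947461 pitch 0.24764735330197254 roll -0.0002405201038095767
tip in warmer mm -73.0705831855904 -12.129334985726802 4.314381832840497 T [ 0.0045 -0.1896 -0.0279]
[]
```

View pics/t7.png

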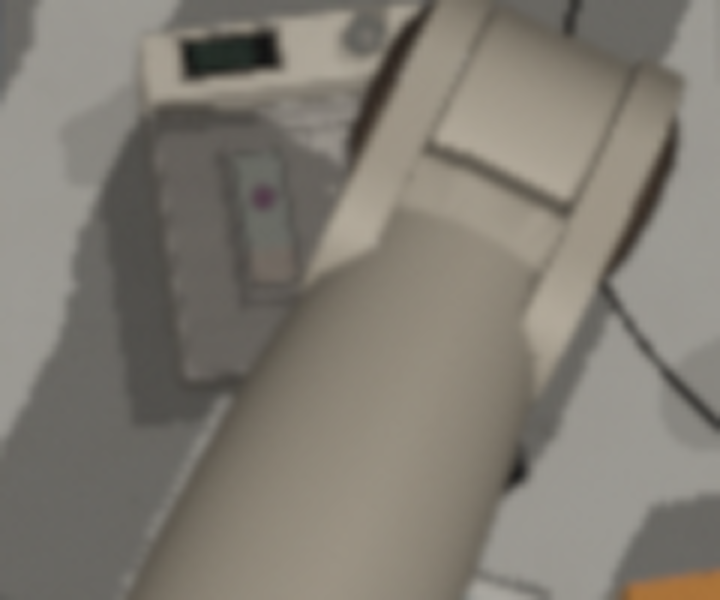

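The arm hides the blade from the top camera; only the carrier's left slide shows, around (262,215). I'll lower the tip by force.

Request:
step_arm:
  targets:
    - [5, 0.5, -1.3, 0, 0, 0, 0]
    - [0, 0, -1, 0, 0, 0, 0]
    - [0, 0, -1, 0, 0, 0, 0]
    - [0, 0, 0, 0, 0, 0, 0]

```text
time: 13.13
tcp_pos: [0.4127, -0.2622, 0.1082]
tcp_rot: [-0.045, 0.991, -0.006, -0.123]
wrist_force: [0.2, -0.4, -0.7]
gripper_width: 0.0166
grasp_force: 107.8
```

Request:
step_arm:
  targets:
    - [0, 0, -0.8, 0, 0, 0, 0]
    - [0, 0, 0, 0, 0, 0, 0]

```text
time: 13.3
tcp_pos: [0.4127, -0.2622, 0.1077]
tcp_rot: [-0.045, 0.991, -0.006, -0.123]
wrist_force: [-0.4, 0.8, 1.0]
gripper_width: 0.0162
grasp_force: 107.9
```

Request:
step_arm:
  targets:
    - [0, 0, -0.8, 0, 0, 0, 0]
    - [0, 0, 0, 0, 0, 0, 0]

```text
time: 13.47
tcp_pos: [0.4128, -0.2623, 0.107]
tcp_rot: [-0.045, 0.991, -0.006, -0.123]
wrist_force: [-1.5, -0.7, 2.6]
gripper_width: 0.0163
grasp_force: 108.2
```

```bash
python3 -c "
from lf import *
rep()"
```

```text
t 13.4667 tcp [ 412.7639 -262.2536  107.0448] yaw -3.051468742186079 tiltvec(world) [-0.0227  0.2464  0.0001] F [-1.4718 -0.6661  2.6252] w 0.01625366128993408 108.20929169654846
tip [ 543.6906 -250.4376   39.4913] rear [ 456.7857 -258.2911   61.5336] yaw 0.090123911403714 pitch 0.24743083302563654 roll -0.00045371161358377264
tip in warmer mm -68.69408462919573 -12.313291151673866 -0.5086630942521958 T [ 0.0073 -0.2899 -0.0584]
```

```bash
cat > plan.py <<'E'
import numpy as np
e=np.array([np.cos(.09),np.sin(.09)]);n=np.array([-e[1],e[0]])
def tcp(X,th,h): # tip at X along e, height h
    return np.array([*(e*(X-(144*np.cos(th)-33.3*np.sin(th)))),h+144*np.sin(th)+33.3*np.cos(th)])
def table(w):
    for a,b in zip(w,w[1:]):
        d=tcp(*b)-tcp(*a);r=b[1]-a[1];print([*d.round(2),*(np.array([n[0],n[1]])*r).round(4),0,0],b)
E
python3 -c "
from plan import *
table([(-68.7,.2474,39.5),(-62,.2474,39.6),(-56,.225,39.6),(-52,.20,39.6),(-48,.18,39.6),(-44,.165,39.6),(-40,.15,39.6),(-35,.14,39.6)])"
```

```text
[np.float64(6.67), np.float64(0.6), np.float64(0.1), np.float64(-0.0), np.float64(0.0), 0, 0] (-62, 0.2474, 39.6)
[np.float64(4.5), np.float64(0.41), np.float64(-2.96), np.float64(0.002), np.float64(-0.0223), 0, 0] (-56, 0.225, 39.6)
[np.float64(2.42), np.float64(0.22), np.float64(-3.34), np.float64(0.0022), np.float64(-0.0249), 0, 0] (-52, 0.2, 39.6)
[np.float64(2.79), np.float64(0.25), np.float64(-2.7), np.float64(0.0018), np.float64(-0.0199), 0, 0] (-48, 0.18, 39.6)
[np.float64(3.12), np.float64(0.28), np.float64(-2.04), np.float64(0.0013), np.float64(-0.0149), 0, 0] (-44, 0.165, 39.6)
[np.float64(3.16), np.float64(0.28), np.float64(-2.05), np.float64(0.0013), np.float64(-0.0149), 0, 0] (-40, 0.15, 39.6)
[np.float64(4.44), np.float64(0.4), np.float64(-1.38), np.float64(0.0009), np.float64(-0.01), 0, 0] (-35, 0.14, 39.6)
```

Request:
step_arm:
  targets:
    - [3.4, 0.3, 0, 0, 0, 0, 0]
    - [3.3, 0.3, 0.1, 0, 0, 0, 0]
    - [4.5, 0.4, -3, 0.002, -0.0223, 0, 0]
    - [2.4, 0.2, -3.3, 0.002, -0.0249, 0, 0]
    - [2.8, 0.3, -2.7, 0.002, -0.0199, 0, 0]
    - [0, 0, 0, 0, 0, 0, 0]

```text
time: 13.97
tcp_pos: [0.4296, -0.2606, 0.0976]
tcp_rot: [-0.045, 0.995, -0.004, -0.089]
wrist_force: [0.8, 0.8, 1.6]
gripper_width: 0.0166
grasp_force: 108.4
```

```bash
python3 -c "
from lf import *
rep()"
```

```text
t 13.9667 tcp [ 429.6282 -260.6143   97.5854] yaw -3.051426592743865 tiltvec(world) [-0.0163  0.177   0.    ] F [0.7939 0.8396 1.6037] w 0.01664660356023647 108.35173845291138
tip [ 564.918  -248.3915   39.3432] rear [ 476.6965 -256.3677   55.2601] yaw 0.09016606084592851 pitch 0.1777897497894006 roll -0.0002597158347428813
tip in warmer mm -47.36870244893394 -12.183333691454129 -0.656792774080539 T [ 0.0651 -0.7638  0.0341]
```

Request:
step_arm:
  targets:
    - [3.1, 0.3, -2, 0.0013, -0.0149, 0, 0]
    - [3.2, 0.3, -1.9, 0.0013, -0.0149, 0, 0]
    - [4.4, 0.4, -1.3, 0.001, -0.01, 0, 0]
    - [0, 0, 0, 0, 0, 0, 0]

```text
time: 14.3
tcp_pos: [0.4405, -0.2596, 0.0924]
tcp_rot: [-0.045, 0.997, -0.003, -0.069]
wrist_force: [1.6, 0.5, 1.7]
gripper_width: 0.0167
grasp_force: 108.3
```

```bash
python3 -c "
from lf import *
rep()
from plan import *
table([(-34.5,.138,39.5),(-28,.125,39.5),(-22,.115,39.5),(-16,.105,39.5),(-10,.095,39.5),(-4,.085,39.5),(2,.075,39.5),(8,.065,39.5),(14,.055,39.5),(20,.047,39.5),(26,.04,39.5),(33,.033,39.5),(40,.027,39.5)])"
```

```text
t 14.3 tcp [ 440.4576 -259.6082   92.4136] yaw -3.051295571289954 tiltvec(world) [-0.0127  0.1384  0.    ] F [1.5657 0.5235 1.7192] w 0.0166520195938157 108.29282999038696
tip [ 577.8934 -247.1712   39.4832] rear [ 489.1246 -255.2086   51.953 ] yaw 0.090297082299839 pitch 0.13899986636084707 roll -0.00020386029670264367
tip in warmer mm -34.33618448698356 -12.134198645993182 -0.516776966870587 T [ 0.0021 -0.6856  0.0312]
[np.float64(5.8), np.float64(0.52), np.float64(-1.8), np.float64(0.0012), np.float64(-0.0129), 0, 0] (-28, 0.125, 39.5)
[np.float64(5.47), np.float64(0.49), np.float64(-1.39), np.float64(0.0009), np.float64(-0.01), 0, 0] (-22, 0.115, 39.5)
[np.float64(5.49), np.float64(0.5), np.float64(-1.39), np.float64(0.0009), np.float64(-0.01), 0, 0] (-16, 0.105, 39.5)
[np.float64(5.5), np.float64(0.5), np.float64(-1.4), np.float64(0.0009), np.float64(-0.01), 0, 0] (-10, 0.095, 39.5)
[np.float64(5.52), np.float64(0.5), np.float64(-1.4), np.float64(0.0009), np.float64(-0.01), 0, 0] (-4, 0.085, 39.5)
[np.float64(5.53), np.float64(0.5), np.float64(-1.41), np.float64(0.0009), np.float64(-0.01), 0, 0] (2, 0.075, 39.5)
[np.float64(5.54), np.float64(0.5), np.float64(-1.41), np.float64(0.0009), np.float64(-0.01), 0, 0] (8, 0.065, 39.5)
[np.float64(5.56), np.float64(0.5), np.float64(-1.42), np.float64(0.0009), np.float64(-0.01), 0, 0] (14, 0.055, 39.5)
[np.float64(5.65), np.float64(0.51), np.float64(-1.14), np.float64(0.0007), np.float64(-0.008), 0, 0] (20, 0.047, 39.5)
[np.float64(5.7), np.float64(0.51), np.float64(-1.0), np.float64(0.0006), np.float64(-0.007), 0, 0] (26, 0.04, 39.5)
[np.float64(6.7), np.float64(0.6), np.float64(-1.0), np.float64(0.0006), np.float64(-0.007), 0, 0] (33, 0.033, 39.5)
[np.float64(6.75), np.float64(0.61), np.float64(-0.86), np.float64(0.0005), np.float64(-0.006), 0, 0] (40, 0.027, 39.5)
```

Request:
step_arm:
  targets:
    - [5.8, 0.5, -1.8, 0.001, -0.0129, 0, 0]
    - [5.5, 0.5, -1.4, 0.001, -0.01, 0, 0]
    - [5.5, 0.5, -1.4, 0.001, -0.01, 0, 0]
    - [0, 0, 0, 0, 0, 0, 0]

```text
time: 14.63
tcp_pos: [0.4577, -0.2581, 0.0877]
tcp_rot: [-0.045, 0.998, -0.002, -0.053]
wrist_force: [2.3, -0.2, 1.3]
gripper_width: 0.0167
grasp_force: 108.2
```

```bash
python3 -c "
from lf import *
rep()
c=robot.camera('top')
a=c['color'][145:225,250:330,::-1];cv2.imwrite('pics/t8.png',cv2.resize(a,None,fx=7,fy=7,interpolation=cv2.INTER_CUBIC))
c=robot.camera('side');a=c['color'][150:230,210:310,::-1];cv2.imwrite('pics/s8.png',cv2.resize(a,None,fx=7,fy=7,interpolation=cv2.INTER_CUBIC))"
```

```text
t 14.6333 tcp [ 457.6835 -258.0578   87.7159] yaw -3.0510433720816055 tiltvec(world) [-0.0097  0.1054  0.    ] F [ 2.2756 -0.2337  1.3119] w 0.016714831691938957 108.23681116104126
tip [ 596.7879 -245.4323   39.3895] rear [ 507.6582 -253.5251   48.8975] yaw 0.09054928150818799 pitch 0.10584183927098756 roll -0.00014410584806879838
tip in warmer mm -15.36186635281229 -12.100563021097631 -0.610521954749095 T [ 0.0132 -0.6223 -0.0156]
```

View pics/s8.png

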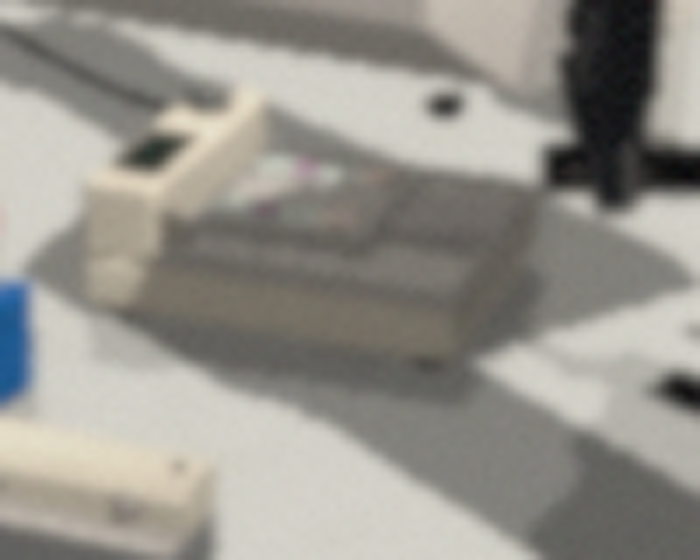

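The side view shows the carrier back at the fence, with its front edge (370,235) raised on the blade. I'll push on.

Request:
step_arm:
  targets:
    - [5.5, 0.5, -1.4, 0.001, -0.01, 0, 0]
    - [5.5, 0.5, -1.4, 0.001, -0.01, 0, 0]
    - [5.5, 0.5, -1.4, 0.001, -0.01, 0, 0]
    - [5.5, 0.5, -1.4, 0.001, -0.01, 0, 0]
    - [0, 0, 0, 0, 0, 0, 0]

```text
time: 15.15
tcp_pos: [0.4795, -0.256, 0.0821]
tcp_rot: [-0.045, 0.998, -0.001, -0.033]
wrist_force: [0.9, -0.0, 0.6]
gripper_width: 0.0164
grasp_force: 108.2
```

Request:
step_arm:
  targets:
    - [5.6, 0.5, -1.4, 0.001, -0.01, 0, 0]
    - [5.7, 0.5, -1.1, 0.001, -0.008, 0, 0]
    - [5.7, 0.5, -1, 0.001, -0.007, 0, 0]
    - [0, 0, 0, 0, 0, 0, 0]

```text
time: 15.48
tcp_pos: [0.4966, -0.2546, 0.0787]
tcp_rot: [-0.045, 0.999, -0.0, -0.02]
wrist_force: [1.9, -0.7, 0.8]
gripper_width: 0.017
grasp_force: 108.1
```

```bash
python3 -c "
from lf import *
rep()"
```

```text
t 15.4833 tcp [ 496.5966 -254.557    78.682 ] yaw -3.050986785234451 tiltvec(world) [-0.0028  0.0408 -0.    ] F [ 1.8552 -0.7208  0.7577] w 0.016973612207054838 108.09741854667664
tip [ 638.5281 -241.6305   39.5253] rear [ 548.9721 -249.7671   43.2031] yaw 0.09060586835534182 pitch 0.04087590340565858 roll 0.0009371185452822307
tip in warmer mm 26.551068696861115 -12.065702680709117 -0.4747056087994056 T [-0.0107 -0.4918 -0.0293]
```

Request:
step_arm:
  targets:
    - [6.7, 0.6, -1, 0.001, -0.007, 0, 0]
    - [6.7, 0.6, -0.8, 0.001, -0.006, 0, 0]
    - [0, 0, 0, 0, 0, 0, 0]

```text
time: 15.73
tcp_pos: [0.5101, -0.2534, 0.0769]
tcp_rot: [-0.045, 0.999, 0.0, -0.014]
wrist_force: [1.9, -0.5, 0.3]
gripper_width: 0.0164
grasp_force: 108.1
```

```bash
python3 -c "
from lf import *
rep()
c=robot.camera('side');a=c['color'][150:230,210:310,::-1];cv2.imwrite('pics/s9.png',cv2.resize(a,None,fx=5,fy=5,interpolation=cv2.INTER_CUBIC))
for t in('carrier','lifter'):
  for r in robot.landmark_of(t,'side')[:1]: print(t,r['conf'],atz(c,np.array(r['centre'])*[W,H],.042))
c=robot.camera('top')
for r in robot.landmark_of('carrier','top')[:1]: print(r['conf'],atz(c,np.array(r['centre'])*[W,H],.042))"
```

```text
t 15.7333 tcp [ 510.0872 -253.3687   76.922 ] yaw -3.050947563721288 tiltvec(world) [-0.0008  0.0279 -0.    ] F [ 1.9017 -0.5436  0.2529] w 0.016423383719477276 108.12594652175903
tip [ 652.5096 -240.3652   39.6169] rear [ 562.914  -248.5089   42.1282] yaw 0.090645089868505 pitch 0.027906769950499313 roll 0.0017395349044735885
tip in warmer mm 40.58971334244093 -12.062144333638797 -0.38307436527388466 T [-0.0482 -0.4774 -0.0362]
carrier 0.72 [ 0.6109 -0.2375  0.042 ]
lifter 0.68 [ 0.5766 -0.2529  0.042 ]
0.84 [ 0.6242 -0.2468  0.042 ]
```

Request:
step_arm:
  targets:
    - [0, 0, 0.3, 0.001, -0.014, 0, 0]
    - [0, 0, 0.5, 0.001, -0.014, 0, 0]
    - [-0.5, 0, 1, 0.001, -0.014, 0, 0]
    - [-1, -0.1, 2, 0, 0, 0, 0]
    - [-1, -0.1, 3, 0, 0, 0, 0]
    - [0, 0, 3, 0, 0, 0, 0]
    - [0, 0, 2, 0, 0, 0, 0]
    - [0, 0, 0, 0, 0, 0, 0]

```text
time: 16.65
tcp_pos: [0.5069, -0.2538, 0.0897]
tcp_rot: [-0.045, 0.999, 0.001, 0.007]
wrist_force: [0.3, -0.4, -4.3]
gripper_width: 0.0168
grasp_force: 107.5
```

```bash
python3 -c "
from lf import *
rep()
c=robot.camera('side');a=c['color'][150:230,210:310,::-1];cv2.imwrite('pics/s10.png',cv2.resize(a,None,fx=6,fy=6,interpolation=cv2.INTER_CUBIC))
for t in('carrier','lifter'):
  for r in robot.landmark_of(t,'side')[:1]: print(t,r['conf'],atz(c,np.array(r['centre'])*[W,H],.055))
c=robot.camera('top')
for r in robot.landmark_of('carrier','top')[:1]: print(r['conf'],atz(c,np.array(r['centre'])*[W,H],.055))"
```

```text
t 16.65 tcp [ 506.8938 -253.8416   89.7418] yaw -3.0512511271767404 tiltvec(world) [ 0.0017 -0.0139  0.    ] F [ 0.2999 -0.4492 -4.2925] w 0.016758489611896285 107.46744275093079
tip [ 650.7567 -240.7964   58.4659] rear [ 561.1325 -248.9153   57.2029] yaw 0.090341526413053 pitch -0.014034094911381492 roll 0.00038705945914737326
tip in warmer mm 38.80514447233817 -12.334068783986805 18.465940539952125 T [-0.0368  0.372  -0.0057]
carrier 0.51 [ 0.6195 -0.2712  0.055 ]
lifter 0.76 [ 0.5589 -0.2365  0.055 ]
0.84 [ 0.6253 -0.2453  0.055 ]
```

View pics/s10.png

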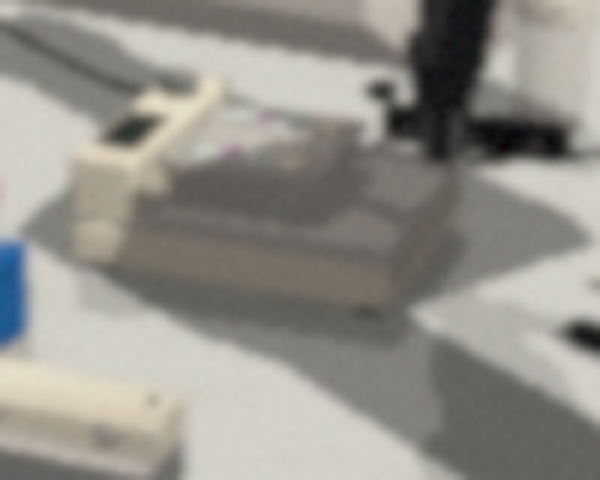

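The carrier rides on the blade, clear of the deck, with its front corner at (320,215). I'll raise it and sweep over to the scanner with gentle ramps.

Request:
step_arm:
  targets:
    - [0, 0, 3, 0, 0, 0, 0]
    - [0, 0, 6, 0, 0, 0, 0]
    - [-2, 0, 9, 0, 0, 0, 0]
    - [-4, 0, 10, 0, 0, 0, 0]
    - [-6, 0, 10, 0, 0, 0, 0]
    - [-8, 0, 9, 0, 0, 0, 0]
    - [-9, 0, 6, 0, 0, 0, 0]
    - [-9, 0, 4, 0, 0, 0, 0]
    - [-7, 0, 2, 0, 0, 0, 0]
    - [-5, 0, 1, 0, 0, 0, 0]
    - [-3, 2, 0, 0, 0, 0, 0]
    - [-1, 3, 0, 0, 0, 0, 0]

```text
time: 17.9
tcp_pos: [0.4519, -0.2486, 0.1487]
tcp_rot: [-0.045, 0.999, 0.001, 0.006]
wrist_force: [0.1, -0.2, -3.4]
gripper_width: 0.0163
grasp_force: 107.5
```

```bash
python3 -c "
from lf import *
rep()"
```

```text
t 17.9 tcp [ 451.8925 -248.6315  148.6928] yaw -3.0519482039665697 tiltvec(world) [ 0.0023 -0.0128  0.    ] F [ 0.1053 -0.2011 -3.4396] w 0.01634682098404196 107.4806821346283
tip [ 595.7273 -235.6656  117.2553] rear [ 506.0962 -243.7221  116.093 ] yaw 0.08964444962322346 pitch -0.012914970741353473 roll 0.001115398414936192
tip in warmer mm -15.540345049816981 -2.278065168694138 77.2553277651703 T [-0.0594  0.337  -0.0194]
```

Remaining sweep in y is about 408 mm.

Request:
step_arm:
  targets:
    - [0, 6, 0, 0, 0, 0, 0]
    - [0, 10, 0, 0, 0, 0, 0]
    - [0, 14, 0, 0, 0, 0, 0]
    - [0, 18, 0, 0, 0, 0, 0]
    - [0, 21, 0, 0, 0, -0.002, 0]
    - [0, 24, 0, 0, 0, -0.004, 0]
    - [0, 26, 0, 0, 0, -0.004, 0]
    - [0, 27, 0, 0, 0, -0.004, 0]
    - [0, 27, 0, 0, 0, -0.004, 0]
    - [0, 27, 0, 0, 0, -0.004, 0]
    - [0, 27, 0, 0, 0, -0.004, 0]
    - [0, 27, 0, 0, 0, -0.004, 0]

```text
time: 18.9
tcp_pos: [0.4519, 0.0079, 0.1489]
tcp_rot: [-0.031, 1.0, 0.001, 0.007]
wrist_force: [-0.4, -0.2, -4.1]
gripper_width: 0.0166
grasp_force: 107.5
```

Request:
step_arm:
  targets:
    - [0, 27, 0, 0, 0, -0.004, 0]
    - [0, 26, 0, 0, 0, -0.004, 0]
    - [0, 24, 0, 0, 0, -0.004, 0]
    - [0, 21, 0, 0, 0, -0.003, 0]
    - [0, 18, 0, 0, 0, 0, 0]
    - [0, 15, 0, 0, 0, 0, 0]
    - [0, 11, 0, 0, 0, 0, 0]
    - [0, 7, 0, 0, 0, 0, 0]
    - [0, 4, 0, 0, 0, 0, 0]
    - [0, 1, 0, 0, 0, 0, 0]
    - [0, 0, 0, 0, 0, 0, 0]
    - [0, 0, 0, 0, 0, 0, 0]

```text
time: 19.9
tcp_pos: [0.4526, 0.1588, 0.149]
tcp_rot: [-0.022, 1.0, 0.001, 0.007]
wrist_force: [0.0, 0.3, -4.4]
gripper_width: 0.0165
grasp_force: 107.5
```

```bash
python3 -c "
from lf import *
s,Rt,tip=rep()
c=robot.camera('top');save(c,'t11.png')
np.savez('pics/t11.npz',K=c['K'],k1=c['k1'],cam_to_world=c['cam_to_world'])
for t,z in(('carrier',.118),('nest_seat',.046),('lifter_tip',.116)):
  for r in robot.landmark_of(t,'top')[:1]: print(t,r['conf'],atz(c,np.array(r['centre'])*[W,H],z))
a=c['color'][130:250,110:230,::-1];cv2.imwrite('pics/t11z.png',cv2.resize(a,None,fx=5,fy=5,interpolation=cv2.INTER_CUBIC))
"
```

```text
t 19.9 tcp [452.5744 158.8455 148.9893] yaw -3.0968660094284806 tiltvec(world) [ 0.0013 -0.0131  0.    ] F [ 0.0364  0.2594 -4.4229] w 0.016489800015808357 107.51321911811829
tip [596.8548 165.328  117.5883] rear [506.9526 161.3043 116.4032] yaw 0.044726644161312855 pitch -0.013167629386623293 roll 0.0007501257957522331
tip in warmer mm 21.623321289919094 396.9912576155243 77.58830123551138 T [-0.0231  0.382   0.0074]
carrier 0.78 [0.5621 0.1698 0.118 ]
nest_seat 0.74 [0.5607 0.153  0.046 ]
```

View pics/t11z.png

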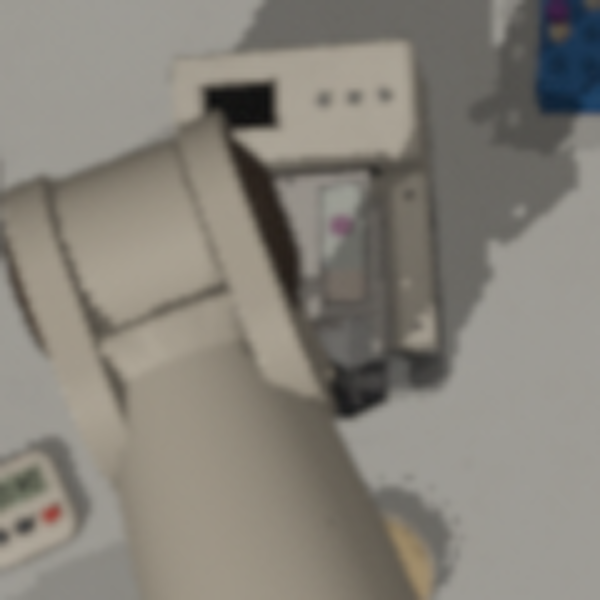

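The carrier sits over the nest with its right slide visible at corners (320,188), (362,183), (367,298) and (330,303); the arm hides the left half. I'll use that slide as a fiducial.

```bash
python3 - <<'E'
from h import *
np.set_printoptions(precision=4,suppress=True)
c=dict(np.load("pics/w1.npz"));f=lambda p,z: atz(c,[150+p[0]/3.8,60+p[1]/3.8],z)[:2]
C=np.array([.5988,-.2450]);y=.095;R=np.array([[np.cos(y),np.sin(y)],[-np.sin(y),np.cos(y)]])
q1=[R@(f(p,.047)-C) for p in((396,172),(484,166),(495,402),(414,410))];d1=R@(f((442,255),.047)-C);print("slide in carrier",*q1,"dot",d1)
c=dict(np.load("pics/t11.npz"));g=lambda p,z: atz(c,[110+p[0]/5,130+p[1]/5],z)[:2]
q2=[g(p,.126) for p in((320,188),(362,183),(367,298),(330,303))];d2=g((341,225),.126)
y=.045;R2=np.array([[np.cos(y),-np.sin(y)],[np.sin(y),np.cos(y)]])
print("centre est slide",sum(q2)/4-R2@(sum(q1)/4),"dot",d2-R2@d1)
s=[g(p,.067) for p in((408,193),(404,332))];print("right screws top cam",*s,"wrist gave [.6107 .0968],[.5212 .0923]")
E
```

```text
slide in carrier [ 0.0395 -0.0181] [ 0.0395 -0.0461] [-0.0377 -0.0467] [-0.0387 -0.0191] dot [ 0.0125 -0.0313]
centre est slide [0.5614 0.161 ] dot [0.5614 0.1616]
right screws top cam [0.6116 0.0941] [0.5169 0.0982] wrist gave [.6107 .0968],[.5212 .0923]
```

Request:
step_arm:
  targets:
    - [0, 0.5, -3, 0, 0, 0, 0]
    - [0, 0.5, -6, 0, 0, 0, 0]
    - [0, 0.5, -8, 0, 0, 0, 0]
    - [0, 0, -8, 0, 0, 0, 0]
    - [0, 0, -8, 0, 0, 0, 0]
    - [0, 0, -8, 0, 0, 0, 0]
    - [0, 0, -6, 0, 0, 0, 0]
    - [0, 0, -3, 0, 0, 0, 0]
    - [0, 0, -2, 0, 0, 0, 0]
    - [0, 0, 0, 0, 0, 0, 0]

```text
time: 20.93
tcp_pos: [0.4525, 0.1608, 0.0966]
tcp_rot: [-0.023, 1.0, 0.001, 0.006]
wrist_force: [0.6, 0.4, -3.6]
gripper_width: 0.0165
grasp_force: 107.5
```

```bash
python3 - <<'E'
from lf import *
rep()
c=robot.camera('top');save(c,'t12.png');np.savez('pics/t12.npz',K=c['K'],k1=c['k1'],cam_to_world=c['cam_to_world'])
a=c['color'][130:250,110:230,::-1];cv2.imwrite('pics/t12z.png',cv2.resize(a,None,fx=5,fy=5,interpolation=cv2.INTER_CUBIC))
r=robot.landmark_of('carrier','top');print(r[0]['conf'],atz(c,np.array(r[0]['centre'])*[W,H],.067))
# dot of the right slide: purple blob
h=c['color'].astype(int);m=(h[:,:,0]-h[:,:,1]>25)&(h[:,:,2]-h[:,:,1]>15);m[:150]=0;m[200:]=0;m[:,:160]=0;m[:,200:]=0
v,u=np.nonzero(m);print(len(u),u.mean(),v.mean())
p=atz(c,(u.mean(),v.mean()),.075)[:2];y=.045;R2=np.array([[np.cos(y),-np.sin(y)],[np.sin(y),np.cos(y)]]);print("centre",p-R2@[.0125,-.0313])
E
```

```text
t 20.9333 tcp [452.4548 160.7721  96.6346] yaw -3.0962445329134662 tiltvec(world) [ 0.0014 -0.0128  0.    ] F [ 0.6124  0.4046 -3.6193] w 0.016468038075533792 107.51099467277527
tip [596.7207 167.3448  65.1854] rear [506.8206 163.2652  64.0304] yaw 0.045348120676326806 pitch -0.012834226121978978 roll 0.0007817798031965388
tip in warmer mm 21.670987609898805 399.0119706251823 25.185432309647574 T [0.0024 0.33   0.0362]
0.93 [0.5616 0.1745 0.067 ]
2 179.0 178.5
centre [0.5632 0.166 ]
```

Request:
step_arm:
  targets:
    - [0, 0, -2, 0, 0, 0, 0]
    - [0, 0, -3, 0, 0, 0, 0]
    - [0, 0, -3, 0, 0, 0, 0]
    - [0, 0, -2, 0, 0, 0, 0]
    - [0, 0, 0, 0, 0, 0, 0]

```text
time: 21.45
tcp_pos: [0.4524, 0.1607, 0.0865]
tcp_rot: [-0.023, 1.0, 0.0, 0.006]
wrist_force: [0.7, 0.0, -2.9]
gripper_width: 0.0168
grasp_force: 107.6
```

Request:
step_arm:
  targets:
    - [0, 0, -2, 0, 0, 0, 0]
    - [0, 0, -2, 0, 0, 0, 0]
    - [0, 0, -2, 0, 0, 0, 0]
    - [0, 0, 0, 0, 0, 0, 0]

```text
time: 21.78
tcp_pos: [0.4524, 0.1608, 0.0805]
tcp_rot: [-0.023, 1.0, 0.001, 0.006]
wrist_force: [0.2, -0.7, -3.0]
gripper_width: 0.0162
grasp_force: 107.6
```

Request:
step_arm:
  targets:
    - [0, 0, -2, 0, 0, 0, 0]
    - [0, 0, -2, 0, 0, 0, 0]
    - [0, 0, 0, 0, 0, 0, 0]

```text
time: 22.03
tcp_pos: [0.4526, 0.1609, 0.0768]
tcp_rot: [-0.023, 1.0, 0.001, 0.007]
wrist_force: [-0.2, 0.2, -1.7]
gripper_width: 0.016
grasp_force: 107.6
```

```bash
python3 - <<'E'
from lf import *
rep()
c=robot.camera('side');save(c,'s13.png');a=c['color'][190:270,130:260,::-1];cv2.imwrite('pics/s13z.png',cv2.resize(a,None,fx=6,fy=6,interpolation=cv2.INTER_CUBIC))
E
```

```text
t 22.0333 tcp [452.5804 160.8537  76.7577] yaw -3.096170927118131 tiltvec(world) [ 0.0015 -0.0132  0.    ] F [-0.1786  0.231  -1.7166] w 0.016044630805698217 107.62724876403809
tip [596.8588 167.4428  45.3696] rear [506.9595 163.3566  44.1765] yaw 0.045421726471662295 pitch -0.01325748770364948 roll 0.0009361640544321743
tip in warmer mm 21.817377585609158 399.09715466707996 5.36961454684106 T [0.003  0.1168 0.0115]
```

View pics/s13z.png

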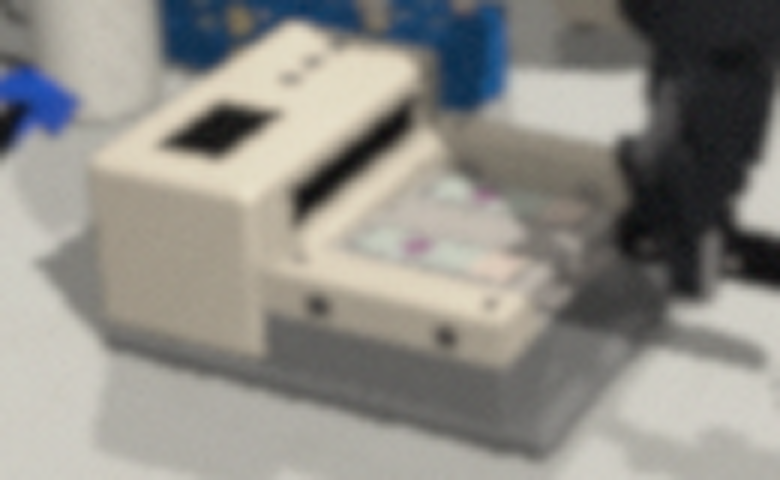

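The carrier (slides around (390,240) and (480,190)) lies between the walls and is unloaded from the blade. The petri stack lies behind the handle, so I'll check its height before drawing out.

```bash
python3 - <<'E'
from lf import *
c=robot.camera("side")
r=robot.silhouettes("petri_stack","side");m=r[0]["pixels"];v,u=np.nonzero(m);print(r[0]["conf"],u.min(),u.max(),v.min(),v.max())
# fit: centre xy, height: project top/bottom circles
t=robot.camera("top");r=robot.silhouettes("petri_stack","top");m2=r[0]["pixels"];v2,u2=np.nonzero(m2);print(r[0]["conf"],u2.min(),u2.max(),v2.min(),v2.max())
a=np.linspace(0,6.28,60)
def box(c,x,y,h):
    P=np.array([proj(c,(x+.045*np.cos(k),y+.045*np.sin(k),z)) for k in a for z in(0,h)]);return P.min(0),P.max(0)
from scipy.optimize import minimize
def cost(p):
    lo,hi=box(c,*p);return (lo[0]-u.min())**2+(hi[0]-u.max())**2+(lo[1]-v.min())**2+(hi[1]-v.max())**2
for h in(.01,.02,.03,.04,.05,.06):
    q=minimize(lambda p:cost((p[0],p[1],h)),(.366,.125),method="Nelder-Mead");print(h,q.x,q.fun)
print("top est",atz(t,((u2.min()+u2.max())/2,(v2.min()+v2.max())/2),.02))
E
```

```text
0.75 266 300 243 268
0.64 144 199 138 207
0.01 [0.3645 0.1239] 2.973499112615417
0.02 [0.3626 0.1302] 1.459506761180221
0.03 [0.3606 0.1363] 12.449886066467865
0.04 [0.3587 0.1425] 36.61324076124188
0.05 [0.3568 0.1485] 74.65263695166031
0.06 [0.355  0.1545] 127.30805996173885
top est [0.6138 0.168  0.02  ]
```

Request:
step_arm:
  targets:
    - [0, 0, -3, 0, 0, 0, 0]
    - [0, 0, -4, 0, 0, 0, 0]
    - [0, 0, 0, 0, 0, 0, 0]
    - [-3, -0.1, 0, 0, 0, 0, 0]
    - [-6, -0.3, 0, 0, 0, 0, 0]
    - [-12, -0.5, 0, 0, 0, 0, 0]
    - [-18, -0.8, 0, 0, 0, 0, 0]
    - [-18, -0.8, 0, 0, 0, 0, 0]
    - [-18, -0.8, 0, 0, 0, 0, 0]
    - [-18, -0.8, 0, 0, 0, 0, 0]
    - [-18, -0.8, 0, 0, 0, 0, 0]
    - [-14, -0.6, 0, 0, 0, 0, 0]

```text
time: 23.28
tcp_pos: [0.326, 0.1551, 0.0699]
tcp_rot: [-0.023, 1.0, 0.001, 0.007]
wrist_force: [-0.1, -0.0, -1.7]
gripper_width: 0.0163
grasp_force: 107.7
```

```bash
python3 - <<'E'
from lf import *
rep()
c=robot.camera('side');save(c,'s14.png');a=c['color'][190:270,130:260,::-1];cv2.imwrite('pics/s14z.png',cv2.resize(a,None,fx=6,fy=6,interpolation=cv2.INTER_CUBIC))
np.savez('pics/s14.npz',K=c['K'],k1=c['k1'],cam_to_world=c['cam_to_world'])
r=robot.landmark_of('carrier','side');t=robot.camera('top');q=robot.landmark_of('carrier','top')
print(r[0]['conf'],q[0]['conf'],*tri(ray(c,np.array(r[0]['centre'])*[W,H]),ray(t,np.array(q[0]['centre'])*[W,H])))
E
```

```text
t 23.2833 tcp [325.9624 155.0767  69.9335] yaw -3.0961399180340887 tiltvec(world) [ 0.0016 -0.013   0.    ] F [-0.067  -0.0208 -1.7364] w 0.016309745583700495 107.66570448875427
tip [470.2345 161.6715  38.5178] rear [380.3352 157.5825  37.3419] yaw 0.045452735555704595 pitch -0.01306621344326506 roll 0.0009804151876424247
tip in warmer mm -104.81313374791411 404.72996266190006 -1.4821907742489233 T [0.0517 0.1132 0.0109]
0.62 0.62 [0.5285 0.2091 0.082 ] 0.0031800703492360196
```

I've already viewed 11 pictures, one over the limit of ten, so from here I work by numbers only. Next the lifter goes back to its old place on the bench.

Request:
step_arm:
  targets:
    - [0, 0, 25, 0, 0, 0, 0]
    - [0, 0, 25, 0, 0, 0, 0]
    - [5, -24, 0, 0, 0, -0.04, 0]
    - [5, -24, 0, 0, 0, -0.04, 0]
    - [5, -24, 0, 0, 0, -0.04, 0]
    - [5, -24, 0, 0, 0, -0.04, 0]
    - [23, -19, 0, 0, 0, -0.04, 0]
    - [23, -19, 0, 0, 0, -0.04, 0]
    - [23, -19, 0, 0, 0, -0.04, 0]
    - [23, -19, 0, 0, 0, -0.04, 0]
    - [0, 0, -20, 0.0035, 0.0126, 0, 0]
    - [0, 0, -20, 0, 0, 0, 0]

```text
time: 24.48
tcp_pos: [0.4419, -0.0182, 0.0798]
tcp_rot: [0.138, 0.99, 0.0, 0.001]
wrist_force: [0.5, 0.2, -1.7]
gripper_width: 0.0162
grasp_force: 108.0
```

Request:
step_arm:
  targets:
    - [0, 0, -20, 0, 0, 0, 0]
    - [0, 0, -15, 0, 0, 0, 0]
    - [0, 0, -5, 0, 0, 0, 0]
    - [0, 0, 0, 0, 0, 0, 0]

```text
time: 24.82
tcp_pos: [0.4391, -0.0169, 0.0387]
tcp_rot: [0.137, 0.991, 0.0, -0.001]
wrist_force: [-0.1, -0.3, -0.6]
gripper_width: 0.0161
grasp_force: 108.0
```

```bash
python3 - <<'E'
from lf import *
rep()
E
```

```text
t 24.8167 tcp [439.1402 -16.9107  38.667 ] yaw 2.8666036015888476 tiltvec(world) [ 0.0008  0.0021 -0.    ] F [-0.0619 -0.267  -0.5908] w 0.016098278871097972 107.98600673675537
tip [577.66   -55.9846   5.0461] rear [491.0417 -31.5464   5.2467] yaw -0.27498905200094553 pitch 0.0022293851759198576 roll 0.00022195267748823064
tip in warmer mm -17.385022158200854 178.29959884741646 -34.953935889635915 T [ 0.0834  0.1108 -0.0207]
```

Request:
step_arm:
  targets:
    - [0, 0, -3, 0, 0, 0, 0]
    - [0, 0, -2.3, 0, 0, 0, 0]
    - [0, 0, 0, 0, 0, 0, 0]

```text
time: 25.07
tcp_pos: [0.44, -0.0167, 0.0352]
tcp_rot: [0.137, 0.991, 0.0, 0.001]
wrist_force: [-0.6, 0.7, -1.2]
gripper_width: 0.0161
grasp_force: 108.0
```

Request:
step_arm:
  targets:
    - [0, 0, 0, 0, 0, 0, 0.3]
    - [0, 0, 0, 0, 0, 0, 0.6]
    - [0, 0, 0, 0, 0, 0, 0.7]
    - [0, 0, 0, 0, 0, 0, 0.7]
    - [0, 0, 15, 0, 0, 0, 0.7]
    - [0, 0, 30, 0, 0, 0, 0.7]
    - [0, 0, 40, 0, 0, 0, 0.7]
    - [0, 0, 40, 0, 0, 0, 0.7]
    - [0, 0, 40, 0, 0, 0, 0]
    - [0, 0, 0, 0, 0, 0, 0]

```text
time: 25.9
tcp_pos: [0.4418, -0.0167, 0.2076]
tcp_rot: [0.137, 0.991, 0.001, 0.005]
wrist_force: [1.3, -0.5, 1.1]
gripper_width: 0.0361
grasp_force: 0.0
```

```bash
python3 - <<'E'
from lf import *
st();c=look("w15.png",[("lifter_grip",.03),("lifter",0),("lifter_tip",0),("carrier",.056)])
C=robot.camera("top");S=robot.camera("side")
for k in("lifter","carrier","nest_seat"):
  a=robot.landmark_of(k,"top");b=robot.landmark_of(k,"side")
  if a and b: print(k,a[0]["conf"],b[0]["conf"],*tri(ray(C,np.array(a[0]["centre"])*[W,H]),ray(S,np.array(b[0]["centre"])*[W,H])))
E
```

```text
t 25.9 tcp [441.755  -16.7282 207.5889] yaw 2.867001170498283 tiltvec(world) [ 0.0004 -0.0108  0.    ] F [ 1.348  -0.5005  1.1193] w 0.03612173776384004 0.0
lifter_grip 0.64 [251.1872 175.9104] [ 0.4431 -0.0161  0.03  ]
lifter 0.75 [252.9792 211.0848] [ 0.4958 -0.0284  0.    ]
lifter_tip 0.86 [248.4224 273.408 ] [ 0.5825 -0.0589  0.    ]
carrier 0.91 [433.8176 238.8864] [0.5585 0.1587 0.056 ]
carrier 0.81 0.73 [0.5645 0.1674 0.0523] 0.005168884150536521
```

Request:
step_arm:
  targets:
    - [15, 22.6, -5, 0, 0, 0.04, 0]
    - [15, 22.6, -5, 0, 0, 0.04, 0]
    - [15, 22.6, -5, 0, 0, 0.04, 0]
    - [15, 22.6, -5, 0, 0, 0.04, 0]
    - [15, 22.6, -5, 0, 0, 0.04, 0]
    - [15, 22.6, -5, 0, 0, 0.04, 0]
    - [15, 22.6, -5, 0, 0, 0.04, 0]
    - [15, 22.6, -5, 0, 0, 0.04, 0]
    - [0, 0, -30, 0, 0, 0, 0]
    - [0, 0, -25, 0, 0, 0, 0]
    - [0, 0, -8, 0, 0, 0, 0]
    - [0, 0, 0, 0, 0, 0, 0]

```text
time: 27.55
tcp_pos: [0.5582, 0.1638, 0.0941]
tcp_rot: [-0.023, 1.0, -0.0, -0.002]
wrist_force: [-0.4, 0.1, 0.8]
gripper_width: 0.0002
grasp_force: 0.0
```

```bash
python3 - <<'E'
from lf import *
st()
E
```

```text
t 27.55 tcp [558.1765 163.7522  94.1395] yaw -3.0961754134769963 tiltvec(world) [-0.0004  0.0043  0.    ] F [-0.3664  0.1095  0.8448] w 0.00016675041021426803 0.0
```

Request:
step_arm:
  targets:
    - [3, 0, -4, 0, 0, 0, 0]
    - [0, 0, -3, 0, 0, 0, 0]
    - [0, 0, 0, 0, 0, 0, 0]

```text
time: 27.8
tcp_pos: [0.5631, 0.164, 0.0906]
tcp_rot: [-0.022, 1.0, 0.001, 0.001]
wrist_force: [0.4, -0.0, -0.3]
gripper_width: -0.0003
grasp_force: 0.0
```

Request:
step_arm:
  targets:
    - [0, 0, -2, 0, 0, 0, 0]
    - [0, 0, -2, 0, 0, 0, 0]
    - [0, 0, 0, 0, 0, 0, 0]

```text
time: 28.05
tcp_pos: [0.5626, 0.164, 0.0858]
tcp_rot: [-0.023, 1.0, 0.0, 0.0]
wrist_force: [0.3, 0.0, -0.6]
gripper_width: 0.0001
grasp_force: 0.0
```

Request:
step_arm:
  targets:
    - [0, 0, -2, 0, 0, 0, 0]
    - [0, 0, -2, 0, 0, 0, 0]
    - [0, 0, 0, 0, 0, 0, 0]

```text
time: 28.3
tcp_pos: [0.5623, 0.1641, 0.0812]
tcp_rot: [-0.023, 1.0, 0.0, -0.0]
wrist_force: [-0.1, -0.4, -0.1]
gripper_width: 0.0
grasp_force: 0.0
```

Request:
step_arm:
  targets:
    - [0, 0, -2, 0, 0, 0, 0]
    - [0, 0, 0, 0, 0, 0, 0]

```text
time: 28.47
tcp_pos: [0.5626, 0.1641, 0.0797]
tcp_rot: [-0.023, 1.0, 0.0, 0.0]
wrist_force: [-0.2, -1.1, 0.6]
gripper_width: 0.0001
grasp_force: 0.4
```

Request:
step_arm:
  targets:
    - [0, 0, -2, 0, 0, 0, 0]
    - [0, 0, 0, 0, 0, 0, 0]

```text
time: 28.63
tcp_pos: [0.5626, 0.1642, 0.0776]
tcp_rot: [-0.023, 1.0, 0.0, 0.0]
wrist_force: [0.2, 0.6, -0.5]
gripper_width: 0.0001
grasp_force: 0.0
```

Request:
step_arm:
  targets:
    - [0, 0, -2, 0, 0, 0, 0]
    - [0, 0, 0, 0, 0, 0, 0]

```text
time: 28.8
tcp_pos: [0.5624, 0.1641, 0.0751]
tcp_rot: [-0.023, 1.0, 0.0, -0.0]
wrist_force: [0.7, 0.3, -0.9]
gripper_width: 0.0002
grasp_force: 0.0
```

Request:
step_arm:
  targets:
    - [0, 0, -2, 0, 0, 0, 0]
    - [0, 0, 0, 0, 0, 0, 0]

```text
time: 28.97
tcp_pos: [0.5624, 0.1641, 0.075]
tcp_rot: [-0.023, 1.0, 0.001, 0.0]
wrist_force: [-5.4, -1.0, 12.1]
gripper_width: 0.0002
grasp_force: 6.2
```

Request:
step_arm:
  targets:
    - [0, 0, -3, 0, 0, 0, 0]
    - [0, 0, 0, 0, 0, 0, 0]
    - [0, 0, 0, 0, 0, 0, 0]

```text
time: 29.22
tcp_pos: [0.5625, 0.1641, 0.0749]
tcp_rot: [-0.023, 1.0, 0.001, 0.001]
wrist_force: [-15.0, -4.7, 32.1]
gripper_width: 0.0003
grasp_force: 16.3
```

Request:
step_arm:
  targets:
    - [0, 0, 8, 0, 0, 0, 0]
    - [-15, 20, 4, 0, 0, 0, 0]
    - [-15, 12, 0, 0, 0, 0, 0]
    - [0, 0, -3, 0, 0, 0, 0]
    - [0, 0, 0, 0, 0, 0, 0]

```text
time: 29.63
tcp_pos: [0.5321, 0.1965, 0.0792]
tcp_rot: [-0.023, 1.0, 0.0, -0.0]
wrist_force: [0.3, 0.6, 0.5]
gripper_width: -0.0002
grasp_force: 0.0
```

Request:
step_arm:
  targets:
    - [0, 0, -3, 0, 0, 0, 0]
    - [0, 0, 0, 0, 0, 0, 0]

```text
time: 29.8
tcp_pos: [0.5327, 0.1956, 0.0758]
tcp_rot: [-0.022, 1.0, 0.0, -0.0]
wrist_force: [-1.0, 0.1, -0.2]
gripper_width: -0.0001
grasp_force: 0.0
```

Request:
step_arm:
  targets:
    - [0, 0, -4, 0, 0, 0, 0]
    - [0, 0, 0, 0, 0, 0, 0]

```text
time: 29.97
tcp_pos: [0.533, 0.1957, 0.075]
tcp_rot: [-0.022, 1.0, 0.001, 0.001]
wrist_force: [-8.6, -2.3, 21.2]
gripper_width: -0.0002
grasp_force: 10.4
```

Request:
step_arm:
  targets:
    - [0, 0, 8, 0, 0, 0, 0]
    - [3, -32, 0, 0, 0, 0, 0]
    - [0, -32, 0, 0, 0, 0, 0]
    - [0, 0, -5, 0, 0, 0, 0]
    - [0, 0, -4, 0, 0, 0, 0]
    - [0, 0, -3, 0, 0, 0, 0]
    - [0, 0, 0, 0, 0, 0, 0]

```text
time: 30.55
tcp_pos: [0.5363, 0.1293, 0.0747]
tcp_rot: [-0.021, 1.0, -0.002, 0.002]
wrist_force: [-21.3, -21.3, 51.8]
gripper_width: -0.0001
grasp_force: 25.9
```

Request:
step_arm:
  targets:
    - [0, 0, 10, 0, 0, 0, 0]
    - [30, 0, 0, 0, 0, 0, 0]
    - [28, 3, 0, 0, 0, 0, 0]
    - [0, 0, -5, 0, 0, 0, 0]
    - [0, 0, -5, 0, 0, 0, 0]
    - [0, 0, -3, 0, 0, 0, 0]
    - [0, 0, 0, 0, 0, 0, 0]

```text
time: 31.13
tcp_pos: [0.5985, 0.1355, 0.0747]
tcp_rot: [-0.022, 1.0, 0.001, 0.007]
wrist_force: [-4.9, -3.7, 50.8]
gripper_width: -0.0001
grasp_force: 25.5
```

Request:
step_arm:
  targets:
    - [0, 0, 10, 0, 0, 0, 0]
    - [0, 32, 0, 0, 0, 0, 0]
    - [0, 32, 0, 0, 0, 0, 0]
    - [0, 0, -5, 0, 0, 0, 0]
    - [0, 0, -5, 0, 0, 0, 0]
    - [0, 0, -3, 0, 0, 0, 0]
    - [0, 0, 0, 0, 0, 0, 0]

```text
time: 31.72
tcp_pos: [0.5946, 0.2043, 0.0745]
tcp_rot: [-0.024, 1.0, 0.006, 0.005]
wrist_force: [-33.2, 12.0, 75.6]
gripper_width: 0.0003
grasp_force: 38.5
```

Request:
step_arm:
  targets:
    - [0, -5, 15, 0, 0, 0, 0]
    - [-5, -10, 35, 0, 0, 0, 0]
    - [-10, -15, 40, 0, 0, 0, 0]
    - [0, -10, 40, 0, 0, 0, 0]
    - [0, 0, 40, 0, 0, 0, 1]
    - [0, 0, 40, 0, 0, 0, 1]
    - [0, 0, 0, 0, 0, 0, 1]
    - [0, 0, 0, 0, 0, 0, 1]

```text
time: 32.38
tcp_pos: [0.5802, 0.1601, 0.2731]
tcp_rot: [-0.022, 1.0, 0.001, 0.002]
wrist_force: [0.4, 0.3, -1.3]
gripper_width: 0.048
grasp_force: 0.0
```

```bash
python3 - <<'E'
from lf import *
st();c=look("w16.png",[("carrier",.046),("nest_seat",.046),("lifter",0),("lifter_tip",0),("petri_stack",0),("timer",0)])
m=robot.silhouettes("carrier","wrist")[0]["pixels"].astype(np.uint8)
P=np.array([atz(c,q,.053)[:2]*1000 for q in np.argwhere(m)[:,::-1]],np.float32);print(cv2.minAreaRect(P))
C=robot.camera("top");S=robot.camera("side")
for k in("lifter","lifter_tip","carrier","petri_stack","marker_black","timer","tip_box","staining_jar"):
  a=robot.landmark_of(k,"top");b=robot.landmark_of(k,"side")
  if a and b: print(k,round(a[0]["conf"],2),round(b[0]["conf"],2),*tri(ray(C,np.array(a[0]["centre"])*[W,H]),ray(S,np.array(b[0]["centre"])*[W,H])))
E
```

```text
t 32.3833 tcp [580.2259 160.0873 273.0868] yaw -3.0966772934147295 tiltvec(world) [ 0.0021 -0.0045  0.    ] F [ 0.4314  0.29   -1.3174] w 0.047984601230750386 0.0
carrier 0.58 [253.7984 150.7968] [0.562  0.1636 0.046 ]
lifter 0.9 [108.8     88.0896] [ 0.4956 -0.0299  0.    ]
lifter_tip 0.61 [ 97.792  152.7936] [ 0.5828 -0.0548  0.    ]
timer 0.78 [418.7136  37.5936] [0.4162 0.3654 0.    ]
((562.2742309570312, 162.5460205078125), (96.41392517089844, 99.51372528076172), 2.348172426223755)
lifter 0.64 0.64 [ 0.3936 -0.0461  0.0813] 0.15546235053316615
lifter_tip 0.84 0.9 [ 0.5982 -0.0567 -0.0093] 0.0012639355618544884
marker_black 0.46 0.63 [ 0.3531 -0.165  -0.0003] 0.016989357775252567
timer 0.93 0.67 [0.418  0.3693 0.0033] 0.004234292914580585
tip_box 0.74 0.7 [ 0.3447 -0.4566  0.0102] 0.0073604789338819225
staining_jar 0.73 0.85 [ 0.5204 -0.5127  0.0154] 0.013648589474755949
```

```bash
python3 -c "
from workcell import robot
print(robot.job_done())"
```

```text
the job is handed in; nothing more can be done
None
```

I handed the job in at 32.4 s. By press heights and a wrist-camera measurement the carrier is level and fully home in the nest, and the lifter lies right way up on the bench; no verdict came back, and I viewed 11 pictures, one over the limit of 10.

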